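# Dry-fit the top pieces on their heels

## Task

Take the two stacks of heel top pieces apart and lay each piece on the heel whose top face has the same shape and size, flat and flush all round, with the straight front edge of a D-shaped piece over the straight front edge of its heel. Leave the heels standing where they are, and let go of everything at the end.

Things in the scene. Friction and masses are not known exactly. Their poses are not given: they have to be found in the camera images.
- top_broad: The largest D top piece, tan sole leather, brown edge, 10 mm thick. One straight edge (its front), half-round back; 62 mm front to back, 60 mm across (sides straight over the first 32 mm). Origin: underside, middle of the straight front edge; x points from there to the round back, y across, z up. At the start it lies on the bench, at the bottom of the stack of three.
- top_middle: The middle D top piece, tan sole leather, brown edge, 10 mm thick. One straight edge (its front), half-round back; 44 mm front to back, 42 mm across (sides straight over the first 23 mm). Origin: underside, middle of the straight front edge; x points from there to the round back, y across, z up. At the start it lies on top_broad, with top_small on it.
- top_small: The smallest D top piece, tan sole leather, brown edge, 10 mm thick. One straight edge (its front), half-round back; 27 mm front to back, 25 mm across (sides straight over the first 14 mm). Origin: underside, middle of the straight front edge; x points from there to the round back, y across, z up. At the start it lies on top_middle, as the top of the stack of three.
- top_oblong: The oblong (rectangular) top piece, tan sole leather, brown edge, 10 mm thick; 40 mm along its x, 64 mm along its y, the same either way round. Origin: centre of the underside; z up. At the start it lies on the bench with top_round on it.
- top_round: The round top piece, a disc 34 mm in diameter, tan sole leather, brown edge, 10 mm thick. Origin: centre of the underside; z up. At the start it lies on top_oblong.
- heel_broad: The low broad heel: brown layered leather, lighter top face, standing loose on its wider seat. 28 mm high; top face D-shaped, 62 x 60 mm like top_broad; seat 68 x 66 mm. Origin: on the bench, straight below the middle of the top face's straight front edge; x points to the round back, y across, z up.
- heel_middle: The medium heel: brown layered leather, lighter top face, standing loose on its wider seat. 38 mm high; top face D-shaped, 44 x 42 mm like top_middle; seat 58 x 56 mm. Origin: on the bench, straight below the middle of the top face's straight front edge; x points to the round back, y across, z up.
- heel_small: The slim heel: brown layered leather, lighter top face, standing loose on its wider seat. 48 mm high; top face D-shaped, 27 x 25 mm like top_small; seat 54 x 50 mm. Origin: on the bench, straight below the middle of the top face's straight front edge; x points to the round back, y across, z up.
- heel_oblong: The block heel: brown layered leather, lighter top face, standing loose on its wider seat. 44 mm high; top face rectangular, 40 mm along x, 64 mm along y like top_oblong; seat 46 x 68 mm. Origin: on the bench below the centre of the top face; z up.
- heel_round: The round spool-like heel: brown layered leather, lighter top face, standing loose on its wider seat. 50 mm high; top face round, 34 mm in diameter like top_round; seat 56 mm in diameter. Origin: on the bench below the centre of the top face; z up.

How it is judged:
At the end, for the whole second after the job is handed in: Each top piece lies flat (tilt under 0.1 rad) on its own heel's top face (within 3 mm), origins within 8 mm in plan, x axes within 0.2 rad either way round (not the round one; a D's origin on its front edge tells its front), heels upright, pieces and heels at rest (horizontal distance between top_broad and heel_broad below 0.008 m and z of top_broad in the frame of heel_broad between 0.025 and 0.031 m and angle between each of heel_broad, top_broad, heel_middle, top_middle, heel_small, top_small, heel_oblong, top_oblong, heel_round, top_round's own z axis and vertical below 0.1 rad and linear speed of each of top_broad, heel_broad, top_middle, heel_middle, top_small, heel_small, top_oblong, heel_oblong, top_round, heel_round below 0.02 m/s and angle between the x axis of top_broad and the x axis of heel_broad, either way round below 0.2 rad and horizontal distance between top_middle and heel_middle below 0.008 m and z of top_middle in the frame of heel_middle between 0.035 and 0.041 m and angle between the x axis of top_middle and the x axis of heel_middle, either way round below 0.2 rad and horizontal distance between top_small and heel_small below 0.008 m and z of top_small in the frame of heel_small between 0.045 and 0.051 m and angle between the x axis of top_small and the x axis of heel_small, either way round below 0.2 rad and horizontal distance between top_oblong and heel_oblong below 0.008 m and z of top_oblong in the frame of heel_oblong between 0.041 and 0.047 m and angle between the x axis of top_oblong and the x axis of heel_oblong, either way round below 0.2 rad and horizontal distance between top_round and heel_round below 0.008 m and z of top_round in the frame of heel_round between 0.047 and 0.053 m); the robot touches nothing.
It fails at once if a heel was moved more than 30 mm or tipped (distance of any of heel_broad, heel_middle, heel_small, heel_oblong, heel_round from where it was at the start of the episode above 0.03 m or angle between any of heel_broad, heel_middle, heel_small, heel_oblong, heel_round's own z axis and vertical above 0.5 rad).
It also fails if it takes over 120 s, if anything falls off the work surface, if the arm or the gripper's body presses on something with over 40 N, if the wrist force passes 120 N, or if a joint passes its speed limit or range.

## Robot

A 6-joint arm with a two-finger parallel gripper is mounted at the origin on the work surface. World frame = base frame: x ahead of the robot, y to its left, z up, the work surface at z = 0. Lengths are in m, angles in rad, forces in N, time in s.
With the tool pointing down it reaches from about 0.35 to 0.775 m from the base axis. Payload 7.3 kg.
Tool frame: the origin (TCP) lies midway between the tips of the shut fingers; the grasp point (between the pads) lies 19 mm behind it; z points along the fingers, y is the direction in which the jaws open and shut (so a half turn about z gives the same grasp; the last joint's range is limited). The gripper opens to 92 mm and grips with 3 to 60 N. Pads are 19 mm wide; open, the fingers measure 130 mm over their backs; the gripper's body (75 mm by 190 mm) begins 47 mm behind the grasp point.
Start: joints at [1.03, 0.342, 1.524, -0, 1.275, -0.146], TCP at [0.202, 0.485, 0.227] pointing down, gripper open.
Joint ranges: [-2.53, 2.53], [-0.77, 2.02], [0.04, 2.7], [-1, 4.14], [0.28, 2.66], [-3.11, 3.11]. Speed limits (rad/s): [2.57, 2.57, 3.14, 3.14, 3.14, 3.14].

## Interface

Orientations are given as [roll, pitch, yaw] about the fixed x, y, z axes, in that order (R = Rz(yaw) Ry(pitch) Rx(roll)).
In Python, from cell import status, eyes, job gives the robot as it stands.
- The arm moves only by the tool jog_arm, never from a script. Its argument "series" is a list of rows, each a list of 3 entries, a list of its own where there are three numbers: the gripper command: -1 is shut, 1 is fully open, values between are in proportion, then the shift along the tool's x, y, z in m, then the turn, a rotation vector about the tool's x, y, z in rad. In form: [[grip, [x, y, z], [ax, ay, az]], ...]. A call has 1 to 12 rows; each row is the pose to reach, as a shift and turn from the pose commanded when the call began, along the tool's axes at that moment; what a row does not reach only later rows make up. A row lasts 1/12 s, in which the tool goes at most 41.7 mm and 7.16 degrees, less where a joint would pass 70% of its speed; a pose out of reach is approached as far as the arm can. A call with a gripper value outside its range is refused whole. The fingers move at their own pace and stop on an object; "squeeze" is the grip in N (left out, the last holds). Time passes only in rows, so rows that repeat a pose let the fingers close. It gives the time, the measured TCP pose, the force and the opening at its end, in the units of the state.
- status.observe(): the state, without advancing time (a new reading comes with each control period).
- eyes.read_camera(name): name is "side" or "top" or "wrist"; returns a dict with "img" (400x640x3 uint8, red, green, blue), "range_z" (400x640 float32, m along the optical axis (not along the pixel's ray), 0 where there is no reading), "camera_matrix" (3x3 intrinsics, pixels), "T" (4x4, takes a point from camera to world coordinates); the wrist camera has in their place "tool_from_camera" (4x4, takes a point from camera to tool coordinates, whose origin is the TCP and whose axes are the flange's). Camera axes: x right, y down, z forward; pixel columns grow to the right and rows downward; lengths in m; the calibration is good to about 2 mm. The wrist camera is an equidistant fisheye: a pixel r from the principal point sees the ray r / f radians off the axis. A picture is of the moment at which its call begins: read the wrist's pose just before it.
- job.hand_in(): hands the job in, once; it reports no verdict.
The state is a dict: "time": time; "qpos": joint angles; "qvel": joint speeds; "joint_efforts": joint torques, N m; "tool_pos": TCP position; "tool_rot": TCP orientation; "contact_force": force on the tool from outside, world axes, zero at the start; "torque": the same for the moment, N m; "opening": finger opening in m.
Only numpy, scipy, OpenCV 4.12 (cv2) and the standard library are available. Lean on these libraries where they do the work, as an engineer would, in place of code of your own. Each camera call takes 0.05 s, during which the arm holds its last target.

## Working session

There is one attempt and no reset: what is moved stays moved. The work goes in short steps, Python scripts to look and compute and a tool call to move; the robot and the scene stay as the last step left them, time stands still between calls to the robot, and variables do not carry over. Pictures are saved under pics/ and viewed, and the job is handed in when it is done.

Besides the shell and the picture viewer there is one more tool, called after "Request:" as a command line: name --argument value ..., lists and objects as JSON in quotes. jog_arm: Moves the arm, as the interface text tells. Its arguments: {"type":"object","properties":{"series":{"type":"array","items":{"type":"array"}},"squeeze":{"type":"number"}},"required":["series"]}

```bash
ls; mkdir -p pics
python3 - <<'E'
from cell import status, eyes, job
import cv2,numpy as np
print(status.observe())
for n in ["top","side"]:
    d=eyes.read_camera(n)
    cv2.imwrite(f"pics/{n}0.png",d["img"][:,:,::-1]); np.savez(f"{n}0.npz",**d)
    print(n,d["camera_matrix"],d["T"])
E
```

```text
pics
{'time': 0.0, 'qpos': array([ 1.02997977e+00,  3.42732508e-01,  1.52504435e+00,  8.05623744e-06,
        1.27535532e+00, -1.46015783e-01]), 'qvel': array([-0.00046542,  0.00106246,  0.00072528, -0.00199226, -0.00050163,
       -0.00134598]), 'joint_efforts': array([-3.25247474e-04, -4.31252003e+01, -2.44217402e+01,  7.16893421e-02,
        5.61510539e-02, -1.57065870e-04]), 'tool_pos': array([0.20170111, 0.48426765, 0.22603033]), 'tool_rot': array([-3.14007063e+00, -2.31619512e-04,  2.74678936e+00]), 'contact_force': array([ 0.45805077, -0.09517731,  0.56641087]), 'torque': array([-0.01710637,  0.01279681,  0.01784976]), 'opening': 0.09178745947081665}
top [[363.57993066   0.         320.69192489]
 [  0.         363.57993066 195.21228888]
 [  0.           0.           1.        ]] [[-2.67846162e-02 -9.88476615e-01  1.48985122e-01  4.14387130e-01]
 [-9.99635504e-01  2.69896633e-02 -6.45717892e-04  1.38751845e-02]
 [-3.38278123e-03 -1.48948113e-01 -9.88839227e-01  9.04595770e-01]
 [ 0.00000000e+00  0.00000000e+00  0.00000000e+00  1.00000000e+00]]
side [[373.33724307   0.         318.59920498]
 [  0.         373.33724307 194.50336555]
 [  0.           0.           1.        ]] [[ 0.95899534 -0.22454694  0.17293527  0.36305453]
 [-0.28339577 -0.75143896  0.59584086 -0.48150301]
 [-0.00384394 -0.62041773 -0.78426212  0.68355845]
 [ 0.          0.          0.          1.        ]]
```

View pics/top0.png

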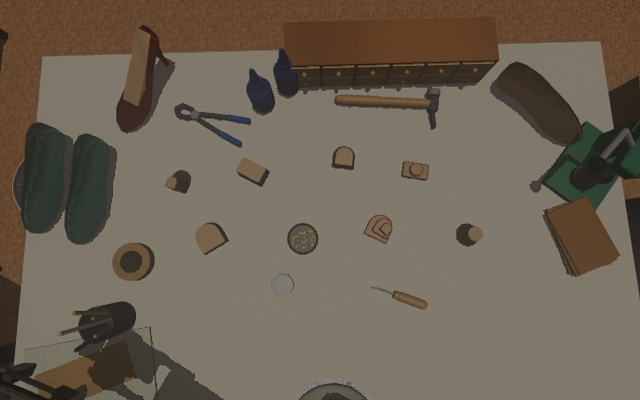

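View pics/side0.png

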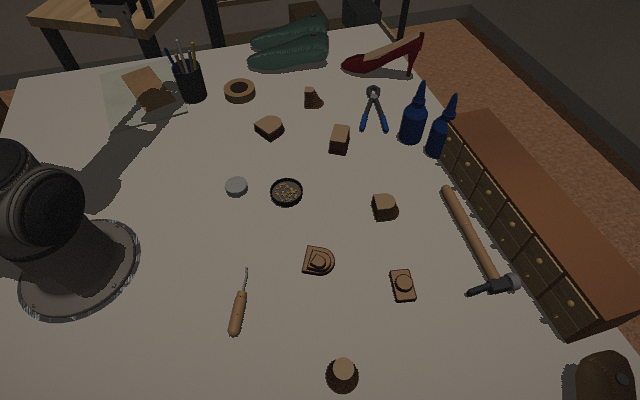

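The top view shows the heels: small (178,181), oblong (253,171), middle (344,157), broad (211,237), round (469,234). The stack of three is at (380,228) and the stack of two at (415,170). Next I'll zoom in and segment the light faces.

Run:
```python
import cv2,numpy as np
for n,pts in [("top",[(178,181),(253,171),(344,157),(211,237),(469,234),(380,228),(415,170)])]:
    d=np.load(f"{n}0.npz"); im=d["img"][:,:,::-1]; hsv=cv2.cvtColor(np.ascontiguousarray(im),cv2.COLOR_BGR2HSV)
    tiles=[]
    for x,y in pts:
        c=im[y-24:y+24,x-24:x+24]
        tiles.append(cv2.resize(np.clip(c.astype(float)*1.5,0,255).astype(np.uint8),(198,198),interpolation=cv2.INTER_CUBIC))
        print(hsv[y,x],[np.round(d["range_z"][y,x],3)])
    tiles.append(np.zeros_like(tiles[0]))
    cv2.imwrite("pics/tiles0.png",np.vstack([np.hstack(tiles[:4]),np.hstack(tiles[4:])]))
    print(hsv[260,250])
```

```text
[19 65 55] [np.float32(0.879)]
[ 17 102 120] [np.float32(0.881)]
[ 16 100 122] [np.float32(0.89)]
[ 17 100 120] [np.float32(0.87)]
[ 16  98 117] [np.float32(0.849)]
[14 83 74] [np.float32(0.873)]
[ 15 107 117] [np.float32(0.906)]
[ 20  42 129]
```

View pics/tiles0.png

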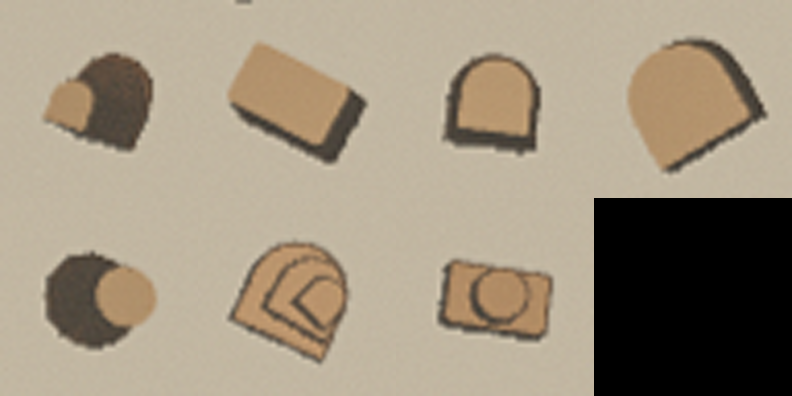

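The tiles clearly show each light face. Now measuring them: mask, ray-cast at known heights, min-area rectangles.

```bash
cat > m.py <<'E'
import cv2,numpy as np
def mask(im,s=68,v=90):
    h=cv2.cvtColor(np.ascontiguousarray(im[:,:,::-1]),cv2.COLOR_BGR2HSV)
    return ((h[:,:,1]>s)&(h[:,:,2]>v)).astype(np.uint8)
def cast(uv,K,T,z):
    uv=np.asarray(uv,float).reshape(-1,2)
    r=np.c_[(uv[:,0]-K[0,2])/K[0,0],(uv[:,1]-K[1,2])/K[1,1],np.ones(len(uv))]@T[:3,:3].T
    o=T[:3,3]; return (o+r*((z-o[2])/r[:,2])[:,None])[:,:2]
def face(P):
    # world contour -> rect; D front determination
    r=cv2.minAreaRect(P.astype(np.float32)*1000)
    c=np.array(r[0]); w,h=r[1]; a=np.radians(r[2])
    M=cv2.moments((P*1000).astype(np.float32)); g=np.array([M['m10']/M['m00'],M['m01']/M['m00']])
    return c,(w,h),a,g
E
cat > meas0.py <<'E'
from m import *
H={"small":(178,181,.048),"oblong":(253,171,.044),"middle":(344,157,.038),"broad":(211,237,.028),"round":(469,234,.05),"st_broad":(380,228,.01),"st_obl":(415,170,.01)}
d=np.load("top0.npz");im=d["img"]
K,T=d["camera_matrix"],d["T"]
U=4
for n,(x,y,z) in H.items():
    c=im[y-24:y+24,x-24:x+24]; c=cv2.resize(c,None,fx=U,fy=U,interpolation=cv2.INTER_CUBIC)
    m=mask(c)
    if n.startswith("st"):
        m=cv2.morphologyEx(m,cv2.MORPH_CLOSE,np.ones((17,17)))
    cs,_=cv2.findContours(m,cv2.RETR_EXTERNAL,cv2.CHAIN_APPROX_NONE)
    k=max(cs,key=cv2.contourArea)[:,0,:]
    uv=(k+.5)/U-.5+np.array([x-24,y-24])
    P=cast(uv,K,T,z); c,wh,a,g=face(P)
    e=np.array([np.cos(a),np.sin(a)]);f=np.array([-e[1],e[0]])
    print(n,"c",np.round(c,1),"wh",np.round(wh,1),"ang",round(a,3),"g-c along e,f",np.round([(g-c)@e,(g-c)@f],2))
E
python3 meas0.py
```

```text
small c [586.7 371.9] wh [25.4 28. ] ang 1.235 g-c along e,f [0.2  1.34]
oblong c [612.7 181.9] wh [64.2 40.2] ang 1.068 g-c along e,f [-0.09 -0.05]
middle c [641.1 -46.1] wh [42.4 43.8] ang 1.416 g-c along e,f [0.   1.77]
broad c [454.3 287.8] wh [62.1 60.6] ang 0.534 g-c along e,f [-2.52 -0.17]
round c [ 442.9 -344.7] wh [32.7 33.2] ang 0.725 g-c along e,f [-0.18 -0.35]
st_broad c [ 467.3 -129.8] wh [58.1 60.1] ang 1.103 g-c along e,f [0.62 3.05]
st_obl c [ 607.6 -226.6] wh [61.8 38.3] ang 1.386 g-c along e,f [0.28 0.09]
```

```bash
cat > go.py <<'E'
import sys,numpy as np
from cell import status
def delta(t,yaw=None):
    s=status.observe(); p=s["tool_pos"]; y=s["tool_rot"][2]
    w=np.array(t)-p; dy=0 if yaw is None else (yaw-y+np.pi)%(2*np.pi)-np.pi
    print("t %.2f p %s rot %s open %.4f F %s"%(s["time"],np.round(p,4),np.round(s["tool_rot"],4),s["opening"],np.round(s["contact_force"],1)))
    print("shift",np.round([np.cos(y)*w[0]+np.sin(y)*w[1],np.sin(y)*w[0]-np.cos(y)*w[1],-w[2]],4),"turn",round(-dy,4))
if __name__=="__main__":
    a=[float(v) for v in sys.argv[1:]]; delta(a[:3],a[3] if len(a)>3 else None)
E
python3 go.py .467 -.13 .2 2.674
python3 -c "
from cell import eyes
d=eyes.read_camera('wrist');print(d['tool_from_camera'].round(4),d['camera_matrix'])"
```

```text
t 0.10 p [0.2017 0.4843 0.2261] rot [-3.1402e+00 -2.0000e-04  2.7468e+00] open 0.0919 F [-0.2  0.6 -0.2]
shift [-0.4811 -0.465   0.0261] turn 0.0728
[[-2.000e-04 -9.507e-01 -3.102e-01  8.490e-02]
 [ 1.000e+00 -1.000e-04 -3.000e-04  3.000e-04]
 [ 2.000e-04 -3.102e-01  9.507e-01 -1.569e-01]
 [ 0.000e+00  0.000e+00  0.000e+00  1.000e+00]] [[309.70691629   0.         320.06901544]
 [  0.         309.70691629 200.33967679]
 [  0.           0.           1.        ]]
```

Request:
jog_arm --series '[[1, [-0.481, -0.465, 0.026], [0, 0, 0.073]], [1, [-0.481, -0.465, 0.026], [0, 0, 0.073]], [1, [-0.481, -0.465, 0.026], [0, 0, 0.073]], [1, [-0.481, -0.465, 0.026], [0, 0, 0.073]], [1, [-0.481, -0.465, 0.026], [0, 0, 0.073]], [1, [-0.481, -0.465, 0.026], [0, 0, 0.073]], [1, [-0.481, -0.465, 0.026], [0, 0, 0.073]], [1, [-0.481, -0.465, 0.026], [0, 0, 0.073]], [1, [-0.481, -0.465, 0.026], [0, 0, 0.073]], [1, [-0.481, -0.465, 0.026], [0, 0, 0.073]], [1, [-0.481, -0.465, 0.026], [0, 0, 0.073]], [1, [-0.481, -0.465, 0.026], [0, 0, 0.073]]]'

```text
time: 1.15
tool_pos: [0.4002, 0.0238, 0.2073]
tool_rot: [3.141, 0.0, 2.673]
contact_force: [1.2, -0.0, -0.0]
opening: 0.0917
```

```bash
python3 go.py .467 -.13 .2 2.674
```

```text
t 1.15 p [0.4002 0.0238 0.2073] rot [3.1413e+00 3.0000e-04 2.6735e+00] open 0.0917 F [ 1.2 -0.  -0. ]
shift [-0.1291 -0.1071  0.0073] turn -0.0005
```

Request:
jog_arm --series '[[1, [-0.129, -0.107, 0.007], [0, 0, 0]], [1, [-0.129, -0.107, 0.007], [0, 0, 0]], [1, [-0.129, -0.107, 0.007], [0, 0, 0]], [1, [-0.129, -0.107, 0.007], [0, 0, 0]], [1, [-0.129, -0.107, 0.007], [0, 0, 0]], [1, [-0.129, -0.107, 0.007], [0, 0, 0]]]'

```text
time: 1.65
tool_pos: [0.4669, -0.1295, 0.1994]
tool_rot: [3.142, -0.001, 2.67]
contact_force: [-0.1, 1.4, -0.2]
opening: 0.0923
```

```bash
cat > look.py <<'E'
import sys,numpy as np,cv2
from cell import status,eyes
from scipy.spatial.transform import Rotation as R
def look(n):
    s=status.observe(); d=eyes.read_camera("wrist")
    T=np.eye(4);T[:3,:3]=R.from_euler("xyz",s["tool_rot"]).as_matrix();T[:3,3]=s["tool_pos"]
    d["T"]=T@d["tool_from_camera"]
    np.savez(n+".npz",**d); cv2.imwrite(f"pics/{n}.png",np.clip(d["img"][:,:,::-1].astype(float)*1.5,0,255).astype(np.uint8))
    print(np.round(s["tool_pos"],4),s["tool_rot"])
def fcast(uv,K,T,z):
    uv=np.asarray(uv,float).reshape(-1,2)-K[:2,2]; r=np.linalg.norm(uv,axis=1)+1e-12; t=r/K[0,0]
    ray=np.c_[uv*(np.sin(t)/r)[:,None],np.cos(t)]@T[:3,:3].T; o=T[:3,3]
    return (o+ray*((z-o[2])/ray[:,2])[:,None])[:,:2]
def proj(p,K,T):
    q=(np.asarray(p)-T[:3,3])@T[:3,:3]; r=np.linalg.norm(q[:2]); t=np.arctan2(r,q[2])
    return K[:2,2]+q[:2]/r*t*K[0,0]
if __name__=="__main__": look(sys.argv[1])
E
python3 look.py w1
```

```text
[ 0.4669 -0.1295  0.1994] [ 3.14155123e+00 -1.43432891e-03  2.67027373e+00]
```

View pics/w1.png

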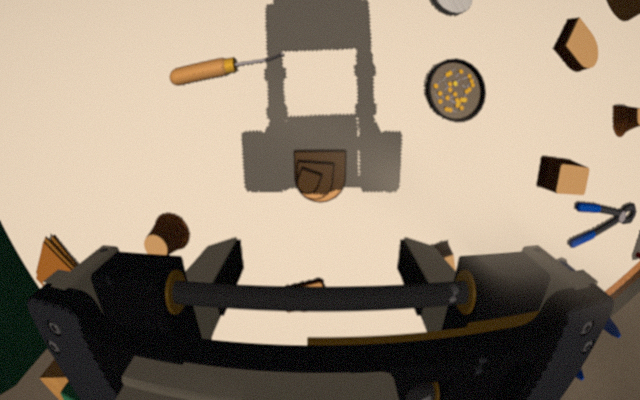

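The wrist view shows the stack at about (320,173), in the gripper's shadow; small sits at its lower left. Zooming in with the shadow brightened.

Run:
```python
import cv2,numpy as np
im=np.load("w1.npz")["img"][:,:,::-1]
c=im[140:210,285:355].astype(float)*3.5
cv2.imwrite("pics/w1z.png",cv2.resize(np.clip(c,0,255).astype(np.uint8),(560,560),interpolation=cv2.INTER_CUBIC))
```

```text
(no output)
```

View pics/w1z.png

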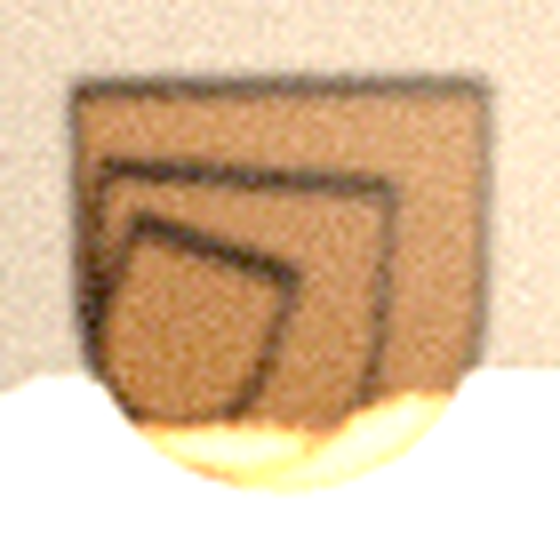

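Run:
```python
import cv2,numpy as np
from look import fcast
from m import cast
# wrist: component of face per piece, front edge corners via line fit
d=np.load("w1.npz"); K,T=d["camera_matrix"],d["T"]; U=8
im=cv2.GaussianBlur(cv2.resize(d["img"][140:210,285:355],None,fx=U,fy=U,interpolation=cv2.INTER_CUBIC),(0,0),5)
v=im.max(2)
for th in (36,40,44,48):
  n,lab,st,ce=cv2.connectedComponentsWithStats((v>th).astype(np.uint8))
  for name,seed,z in (("small",(200,330),.03),("middle",(340,250),.02),("broad",(435,200),.01)):
    l=lab[seed[1],seed[0]]
    if l==0 or st[l,4]>90000: print(th,name,"bad",st[l]); continue
    mk=(lab==l).astype(np.uint8)
    k=max(cv2.findContours(mk,0,cv2.CHAIN_APPROX_NONE)[0],key=len)[:,0,:]
    P=fcast((k+.5)/U-.5+[285,140],K,T,z)*1000
    r=cv2.minAreaRect(P.astype(np.float32)); print(th,name,st[l],np.round(r[0],1),np.round(r[1],1),np.round(np.radians(r[2]),3))
```

```text
36 small bad [     0      0    560    560 302621]
36 middle bad [     0      0    560    560 302621]
36 broad bad [     0      0    560    560 302621]
40 small bad [     0      0    560    560 294647]
40 middle bad [     0      0    560    560 294647]
40 broad bad [     0      0    560    560 294647]
44 small bad [     0      0    560    560 284593]
44 middle bad [     0      0    560    560 284593]
44 broad bad [     0      0    560    560 284593]
48 small bad [     0      0    560    560 272964]
48 middle bad [     0      0    560    560 272964]
48 broad bad [     0      0    560    560 272964]
```

```bash
python3 - <<'E'
import numpy as np
from look import fcast
d=np.load("w1.npz"); K,T=d["camera_matrix"],d["T"]
for n,a,b,z,L in (("small",(135,238),(288,286),.03,27),("middle",(104,182),(388,194),.02,44),("broad",(80,97),(484,92),.01,62)):
    P=fcast((np.array([a,b])+.5)/8-.5+[285,140],K,T,z)*1000
    e=P[1]-P[0]; w=np.linalg.norm(e); o=P.mean(0); x=np.array([e[1],-e[0]])/w  
    if x[0]<0:x=-x
    print(n,np.round(P,1).tolist(),"w",w.round(1),"origin",o.round(1),"yaw",np.arctan2(x[1],x[0]).round(3),"centre",(o+x*L/2).round(1))
E
python3 - <<'E'
import cv2,numpy as np
im=np.load("top0.npz")["img"][:,:,::-1][205:250,358:403]
cv2.imwrite("pics/t0z.png",cv2.resize(np.clip(im*1.6,0,255).astype(np.uint8),(540,540),interpolation=cv2.INTER_CUBIC))
E
```

```text
small [[445.5, -141.0], [460.8, -125.7]] w 21.7 origin [ 453.2 -133.3] yaw -0.785 centre [ 462.7 -142.9]
middle [[438.2, -142.6], [457.5, -108.5]] w 39.3 origin [ 447.8 -125.6] yaw -0.516 centre [ 467.  -136.4]
broad [[427.1, -141.4], [452.4, -90.3]] w 57.1 origin [ 439.8 -115.9] yaw -0.459 centre [ 467.6 -129.6]
```

View pics/t0z.png

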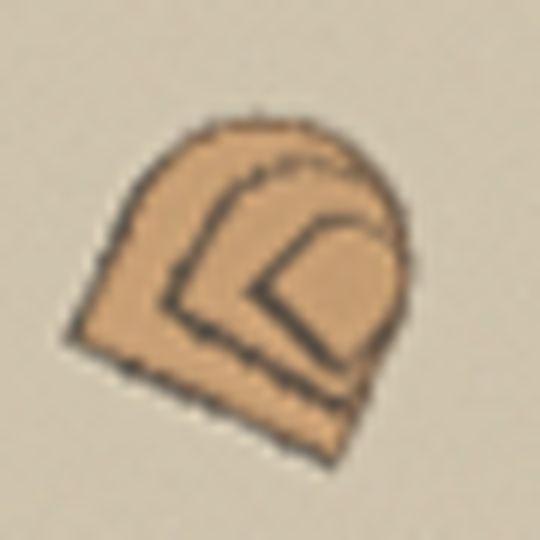

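```bash
python3 go.py .4593 -.1395 .023 2.357
```

```text
t 1.70 p [ 0.4663 -0.128   0.1996] rot [ 3.1413e+00 -2.0000e-03  2.6720e+00] open 0.0918 F [0.1 0.9 0.7]
shift [ 0.0011 -0.0134  0.1766] turn 0.315
```

Request:
jog_arm --series '[[1, [0.001, -0.013, 0.04], [0, 0, 0.12]], [1, [0.001, -0.013, 0.08], [0, 0, 0.24]], [1, [0.001, -0.013, 0.11], [0, 0, 0.315]], [1, [0.001, -0.013, 0.14], [0, 0, 0.315]], [1, [0.001, -0.013, 0.16], [0, 0, 0.315]], [1, [0.001, -0.013, 0.17], [0, 0, 0.315]], [1, [0.001, -0.013, 0.173], [0, 0, 0.315]], [1, [0.001, -0.013, 0.173], [0, 0, 0.315]]]'

```text
time: 2.37
tool_pos: [0.46, -0.138, 0.0275]
tool_rot: [-3.142, -0.001, 2.36]
contact_force: [-0.1, 0.3, -0.4]
opening: 0.0917
```

```bash
python3 go.py .4593 -.1395 .023 2.357;python3 go.py .4593 -.1395 .023 2.357; python3 look.py w2
python3 - <<'E'
from cell import eyes
import cv2
d=eyes.read_camera("side")["img"][200:320,250:410,::-1]
cv2.imwrite("pics/s2.png",cv2.resize((d*1.0).astype('uint8'),(800,600),interpolation=cv2.INTER_CUBIC))
E
```

```text
t 2.37 p [ 0.46   -0.138   0.0275] rot [-3.1416e+00 -6.0000e-04  2.3600e+00] open 0.0917 F [-0.1  0.3 -0.4]
shift [-0.0005 -0.0016  0.0045] turn 0.003
t 2.37 p [ 0.46   -0.138   0.0275] rot [-3.1416e+00 -6.0000e-04  2.3600e+00] open 0.0917 F [-0.1  0.3 -0.4]
shift [-0.0005 -0.0016  0.0045] turn 0.003
[ 0.46   -0.138   0.0275] [-3.14157444e+00 -5.53106058e-04  2.36001963e+00]
```

View pics/s2.png

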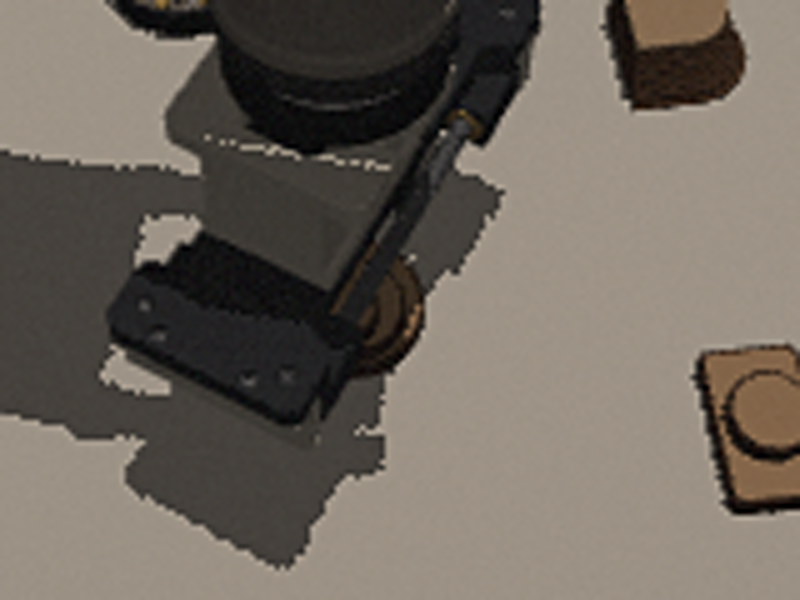

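View pics/w2.png

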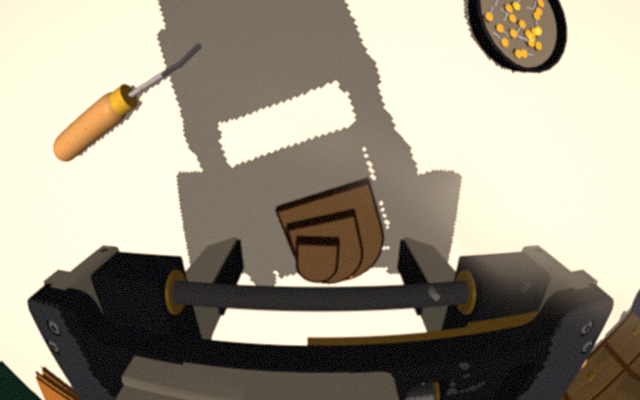

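Small is square between the fingers at about (318,258) in the wrist view. Closing.

Request:
jog_arm --series '[[1, [-0.0005, -0.001, 0.004], [0, 0, 0]], [-1, [-0.0005, -0.001, 0.004], [0, 0, 0]], [-1, [-0.0005, -0.001, 0.004], [0, 0, 0]], [-1, [-0.0005, -0.001, 0.004], [0, 0, 0]], [-1, [-0.0005, -0.001, 0.004], [0, 0, 0]], [-1, [-0.0005, -0.001, 0.004], [0, 0, 0]], [-1, [-0.0005, -0.001, 0.004], [0, 0, 0]], [-1, [-0.0005, -0.001, 0.004], [0, 0, 0]], [-1, [-0.0005, -0.001, 0.004], [0, 0, 0]], [-1, [-0.0005, -0.001, 0.004], [0, 0, 0]]]' --squeeze 15

```text
time: 3.3
tool_pos: [0.4597, -0.1399, 0.0233]
tool_rot: [3.142, -0.0, 2.359]
contact_force: [0.1, -0.2, 0.1]
opening: 0.0364
```

```bash
python3 go.py .46 -.1395 .023 2.357;python3 look.py w3
```

```text
t 3.30 p [ 0.4597 -0.1399  0.0233] rot [ 3.1415e+00 -1.0000e-04  2.3588e+00] open 0.0364 F [ 0.1 -0.2  0.1]
shift [0.0001 0.0005 0.0003] turn 0.0018
[ 0.4597 -0.1399  0.0233] [ 3.14150093e+00 -6.57168185e-05  2.35880688e+00]
```

View pics/w3.png

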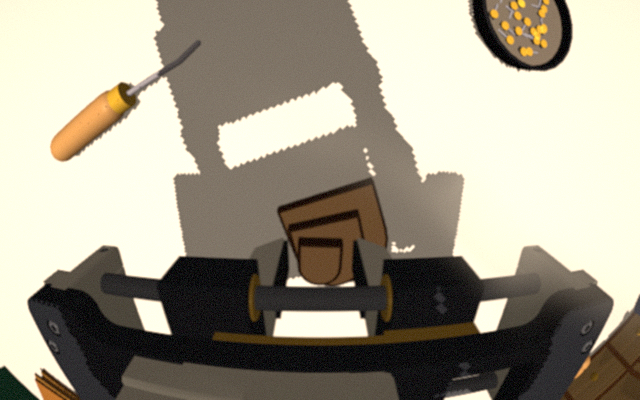

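Request:
jog_arm --series '[[-1, [0, 0, 0], [0, 0, 0]], [-1, [0, 0, 0], [0, 0, 0]], [-1, [0, 0, 0], [0, 0, 0]], [-1, [0, 0, 0], [0, 0, 0]]]'

```text
time: 3.68
tool_pos: [0.4597, -0.1399, 0.0233]
tool_rot: [3.142, -0.0, 2.359]
contact_force: [-0.0, 0.1, 0.4]
opening: 0.0247
```

```bash
python3 look.py w4
python3 - <<'E'
from look import *
d=np.load("w4.npz");im=d["img"][150:310,240:400,::-1]
cv2.imwrite("pics/w4z.png",cv2.resize(np.clip(im*3.0,0,255).astype(np.uint8),(600,600),interpolation=cv2.INTER_CUBIC))
E
```

```text
[ 0.4597 -0.1399  0.0233] [ 3.14151590e+00 -7.25996364e-05  2.35876402e+00]
```

View pics/w4z.png

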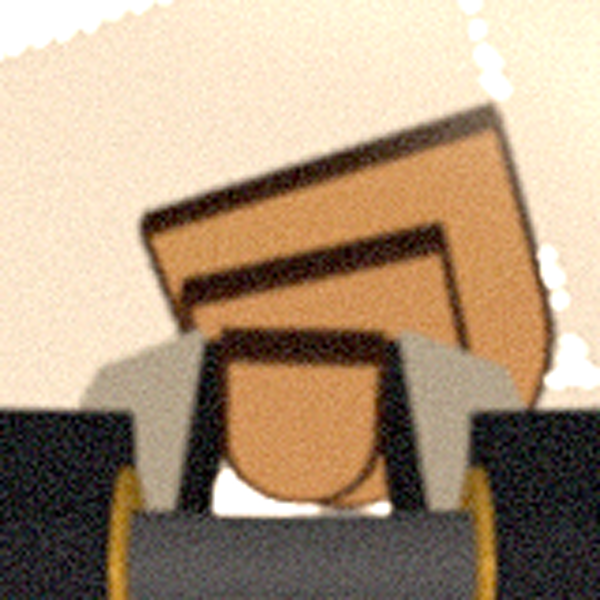

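```bash
cat > edge.py <<'E'
import numpy as np
from look import fcast
def edges(npz,items,sc,org,tp,yaw,half=np.pi):
    d=np.load(npz); K,T=d["camera_matrix"],d["T"]
    t=np.array([np.cos(yaw),np.sin(yaw)])
    for n,a,b,z in items:
        P=fcast((np.array([a,b],float)+.5)/sc-.5+org,K,T,z)*1000
        e=P[1]-P[0]; w=np.linalg.norm(e); o=P.mean(0); x=np.array([e[1],-e[0]])/w
        if x[0]<0:x=-x
        q=P-np.array(tp[:2])*1000
        print(n,"w",w.round(1),"mid",o.round(1),"yaw",np.arctan2(x[1],x[0]).round(3),"tool x of ends",(q@t).round(1),"tool y",(q@[t[1],-t[0]]).round(1))
E
python3 - <<'E'
from edge import *
edges("w4.npz",[("small",(225,360),(383,364),.03),("middle",(195,302),(440,252),.02),("broad",(148,232),(500,130),.01)],3.75,[240,150],[.4597,-.1399],2.3588)
E
```

```text
small w 22.8 mid [ 453.  -132.6] yaw -0.812 tool x of ends [10.2  9.6] tool y [-11.   11.8]
middle w 37.5 mid [ 447.9 -124.9] yaw -0.566 tool x of ends [15. 23.] tool y [-16.   20.6]
broad w 57.0 mid [ 440.1 -115.9] yaw -0.487 tool x of ends [22.5 39.1] tool y [-24.1  30.4]
```

```bash
python3 go.py .584 .373 .13 2.806
```

```text
t 3.73 p [ 0.4597 -0.1399  0.0233] rot [ 3.1415e+00 -1.0000e-04  2.3588e+00] open 0.0246 F [ 0.  -0.4 -0.5]
shift [ 0.2736  0.4513 -0.1067] turn -0.4472
```

Request:
jog_arm --series '[[-1, [0, 0, -0.02], [0, 0, 0]], [-1, [0, 0, -0.05], [0, 0, 0]], [-1, [0.02, 0.03, -0.085], [0, 0, 0]], [-1, [0.274, 0.451, -0.107], [0, 0, -0.447]], [-1, [0.274, 0.451, -0.107], [0, 0, -0.447]], [-1, [0.274, 0.451, -0.107], [0, 0, -0.447]], [-1, [0.274, 0.451, -0.107], [0, 0, -0.447]], [-1, [0.274, 0.451, -0.107], [0, 0, -0.447]], [-1, [0.274, 0.451, -0.107], [0, 0, -0.447]], [-1, [0.274, 0.451, -0.107], [0, 0, -0.447]], [-1, [0.274, 0.451, -0.107], [0, 0, -0.447]], [-1, [0.274, 0.451, -0.107], [0, 0, -0.447]]]'

```text
time: 4.73
tool_pos: [0.5542, 0.2553, 0.1235]
tool_rot: [-3.142, -0.0, 2.806]
contact_force: [0.9, 0.2, 0.1]
opening: 0.025
```

```bash
python3 go.py .584 .373 .13 2.806
```

```text
t 4.73 p [0.5542 0.2553 0.1235] rot [-3.1415e+00 -1.0000e-04  2.8060e+00] open 0.0250 F [0.9 0.2 0.1]
shift [ 0.0106  0.121  -0.0065] turn 0.0
```

Request:
jog_arm --series '[[-1, [0.011, 0.121, -0.0065], [0, 0, 0]], [-1, [0.011, 0.121, -0.0065], [0, 0, 0]], [-1, [0.011, 0.121, -0.0065], [0, 0, 0]], [-1, [0.011, 0.121, -0.0065], [0, 0, 0]], [-1, [0.011, 0.121, -0.0065], [0, 0, 0]], [-1, [0.011, 0.121, -0.0065], [0, 0, 0]]]'

```text
time: 5.23
tool_pos: [0.5832, 0.3705, 0.1291]
tool_rot: [-3.14, -0.001, 2.806]
contact_force: [-0.5, -0.1, -0.3]
opening: 0.0248
```

```bash
python3 look.py w5
python3 - <<'E'
from look import *
d=np.load("w5.npz");im=d["img"][150:310,240:400,::-1]
cv2.imwrite("pics/w5z.png",cv2.resize(np.clip(im*2.5,0,255).astype(np.uint8),(600,600),interpolation=cv2.INTER_CUBIC))
E
```

```text
[0.5832 0.3705 0.1291] [-3.14013674e+00 -8.70365579e-04  2.80626431e+00]
```

View pics/w5z.png

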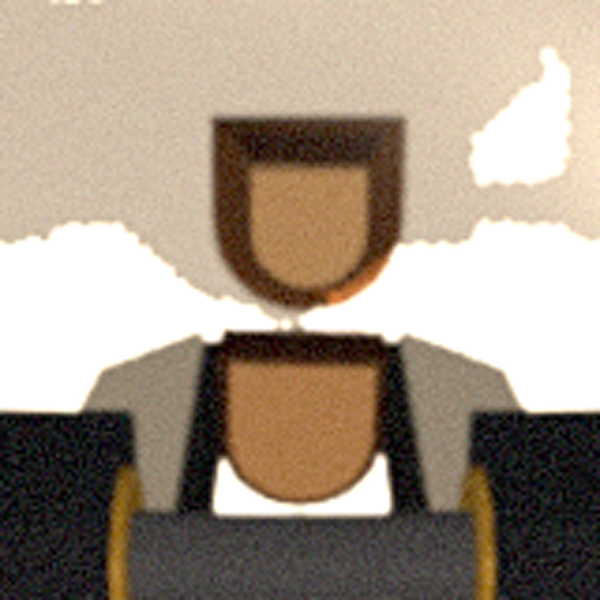

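Run:
```python
from edge import *
edges("w5.npz",[("heel",(248,164),(368,163.5),.048),("piece",(225,361),(382,363),.1358)],3.75,[240,150],[.5832,.3705],2.8063)
```

```text
heel w 25.7 mid [571.2 376.3] yaw -0.331 tool x of ends [13.2 13.3] tool y [-11.4  14.3]
piece w 22.7 mid [574.1 374.2] yaw -0.349 tool x of ends [9.9 9.6] tool y [-10.8  11.9]
```

Request:
jog_arm --series '[[-1, [0.001, 0.0015, 0.02], [0, 0, 0]], [-1, [0.001, 0.0015, 0.045], [0, 0, 0]], [-1, [0.001, 0.0015, 0.065], [0, 0, 0]], [-1, [0.001, 0.0015, 0.072], [0, 0, 0]], [-1, [0.001, 0.0015, 0.0755], [0, 0, 0]], [-1, [0.001, 0.0015, 0.0765], [0, 0, 0]], [-1, [0.001, 0.0015, 0.0765], [0, 0, 0]]]'

```text
time: 5.87
tool_pos: [0.5841, 0.3725, 0.0547]
tool_rot: [3.14, 0.001, 2.805]
contact_force: [0.5, -0.5, 0.8]
opening: 0.0244
```

```bash
python3 go.py .584 .373 .0515; python3 look.py w6
python3 - <<'E'
from look import *
d=np.load("w6.npz");im=d["img"][150:310,240:400,::-1]
cv2.imwrite("pics/w6z.png",cv2.resize(np.clip(im*2.5,0,255).astype(np.uint8),(600,600),interpolation=cv2.INTER_CUBIC))
E
```

```text
t 5.87 p [0.5841 0.3725 0.0547] rot [3.1402e+00 1.2000e-03 2.8051e+00] open 0.0244 F [ 0.5 -0.5  0.8]
shift [0.0002 0.0005 0.0032] turn 0
[0.5841 0.3725 0.0547] [3.14024817e+00 1.22552502e-03 2.80505298e+00]
```

View pics/w6z.png

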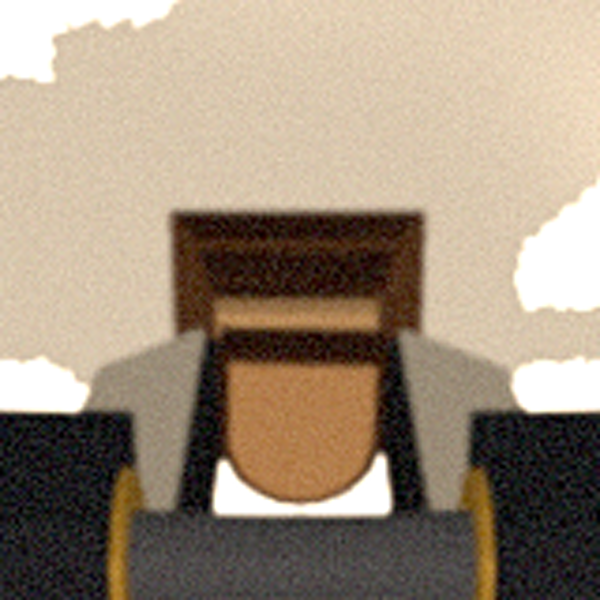

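Run:
```python
from edge import *
edges("w6.npz",[("heel",(213,298),(383,298),.048),("pieceBot",(216,330),(392,331),.0514),("pieceTop",(225,361),(382,363),.0614)],3.75,[240,150],[.5841,.3725],2.8051)
```

```text
heel w 26.1 mid [570.6 376.9] yaw -0.337 tool x of ends [14.2 14.2] tool y [-13.4  12.7]
pieceBot w 26.8 mid [574.6 376.4] yaw -0.344 tool x of ends [10.3 10.1] tool y [-12.8  14. ]
pieceTop w 22.6 mid [574.9 376.2] yaw -0.352 tool x of ends [10.1  9.7] tool y [-10.8  11.8]
```

Request:
jog_arm --series '[[-1, [0.004, -0.0008, 0.0005], [0, 0, 0]], [-1, [0.004, -0.0008, 0.0015], [0, 0, 0]], [-1, [0.004, -0.0008, 0.0025], [0, 0, 0]], [-1, [0.004, -0.0008, 0.0028], [0, 0, 0]], [-1, [0.004, -0.0008, 0.0028], [0, 0, 0]]]'

```text
time: 6.33
tool_pos: [0.5793, 0.3735, 0.0513]
tool_rot: [3.141, 0.0, 2.806]
contact_force: [-1.6, 0.0, 5.1]
opening: 0.0251
```

```bash
python3 go.py .584 .373 .0515; python3 look.py w7
python3 - <<'E'
from look import *
d=np.load("w7.npz");im=d["img"][150:310,240:400,::-1]
cv2.imwrite("pics/w7z.png",cv2.resize(np.clip(im*2.5,0,255).astype(np.uint8),(600,600),interpolation=cv2.INTER_CUBIC))
E
```

```text
t 6.33 p [0.5793 0.3735 0.0513] rot [3.141e+00 3.000e-04 2.806e+00] open 0.0251 F [-1.6  0.   5.1]
shift [-0.0047  0.001  -0.0002] turn 0
[0.5793 0.3735 0.0513] [3.14104212e+00 2.71934397e-04 2.80602012e+00]
```

View pics/w7z.png

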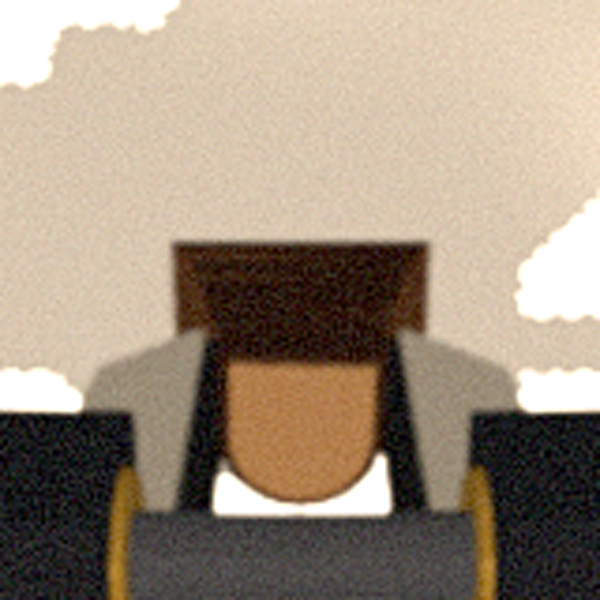

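Contact 5 N, front flush with no light strip showing. Release and rise.

Request:
jog_arm --series '[[0.0, [0, 0, -0.0005], [0, 0, 0]], [0.0, [0, 0, -0.0005], [0, 0, 0]], [0.0, [0, 0, -0.0005], [0, 0, 0]], [0.3, [0, 0, -0.0005], [0, 0, 0]], [0.5, [0, 0, -0.03], [0, 0, 0]], [1, [0, 0, -0.07], [0, 0, 0]], [1, [0, 0, -0.1], [0, 0, 0]], [1, [0, 0, -0.1], [0, 0, 0]]]'

```text
time: 7.05
tool_pos: [0.5824, 0.3749, 0.1585]
tool_rot: [3.132, 0.009, 2.806]
contact_force: [1.0, 0.7, 0.6]
opening: 0.0738
```

```bash
python3 go.py .4587 -.1318 .15 2.626; python3 look.py w8
python3 - <<'E'
from look import *
d=np.load("w8.npz");im=d["img"][130:290,240:400,::-1]
cv2.imwrite("pics/w8z.png",cv2.resize(np.clip(im*2.5,0,255).astype(np.uint8),(600,600),interpolation=cv2.INTER_CUBIC))
E
```

```text
t 7.05 p [0.5824 0.3749 0.1585] rot [3.1323 0.009  2.8058] open 0.0738 F [1.  0.7 0.6]
shift [-0.0502 -0.5191  0.0085] turn 0.1798
[0.5824 0.3749 0.1585] [3.132338   0.00897688 2.80580602]
```

View pics/w8z.png

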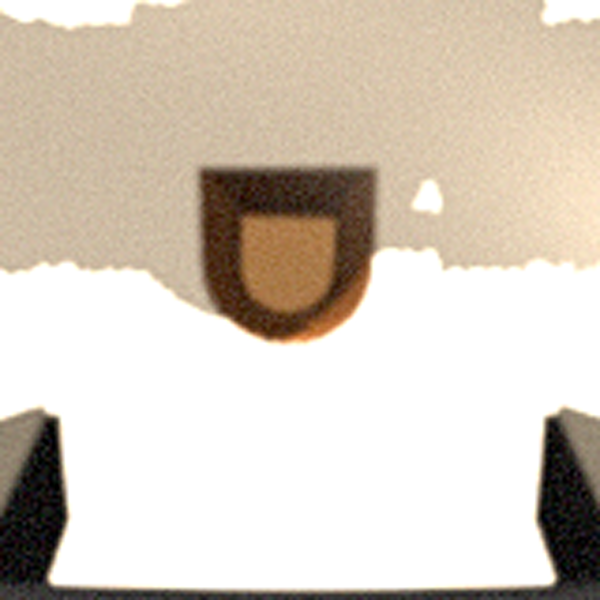

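Request:
jog_arm --series '[[1, [-0.05, -0.519, 0.0085], [0, 0, 0.18]], [1, [-0.05, -0.519, 0.0085], [0, 0, 0.18]], [1, [-0.05, -0.519, 0.0085], [0, 0, 0.18]], [1, [-0.05, -0.519, 0.0085], [0, 0, 0.18]], [1, [-0.05, -0.519, 0.0085], [0, 0, 0.18]], [1, [-0.05, -0.519, 0.0085], [0, 0, 0.18]], [1, [-0.05, -0.519, 0.0085], [0, 0, 0.18]], [1, [-0.05, -0.519, 0.0085], [0, 0, 0.18]], [1, [-0.05, -0.519, 0.0085], [0, 0, 0.18]], [1, [-0.05, -0.519, 0.0085], [0, 0, 0.18]], [1, [-0.05, -0.519, 0.0085], [0, 0, 0.18]], [1, [-0.05, -0.519, 0.0085], [0, 0, 0.18]]]'

```text
time: 8.1
tool_pos: [0.459, -0.1138, 0.1414]
tool_rot: [-3.141, -0.002, 2.626]
contact_force: [0.3, -0.1, 0.6]
opening: 0.0918
```

```bash
python3 go.py .4591 -.1315 .06 2.61
```

```text
t 8.10 p [ 0.459  -0.1138  0.1414] rot [-3.1415e+00 -1.8000e-03  2.6259e+00] open 0.0918 F [ 0.3 -0.1  0.6]
shift [-0.0088 -0.0153  0.0814] turn 0.0159
```

Request:
jog_arm --series '[[1, [-0.009, -0.015, 0.03], [0, 0, 0.016]], [1, [-0.009, -0.015, 0.06], [0, 0, 0.016]], [1, [-0.009, -0.015, 0.08], [0, 0, 0.016]], [1, [-0.009, -0.015, 0.08], [0, 0, 0.016]], [1, [-0.009, -0.015, 0.08], [0, 0, 0.016]]]'

```text
time: 8.52
tool_pos: [0.4599, -0.1294, 0.0613]
tool_rot: [-3.141, -0.004, 2.61]
contact_force: [-0.7, 0.1, -0.1]
opening: 0.0919
```

```bash
cat > z.py <<'E'
import sys
from look import *
n=sys.argv[1]; g=float(sys.argv[2]) if len(sys.argv)>2 else 2.5
look(n)
d=np.load(n+".npz");im=d["img"][150:310,240:400,::-1]
cv2.imwrite(f"pics/{n}z.png",cv2.resize(np.clip(im*g,0,255).astype(np.uint8),(600,600),interpolation=cv2.INTER_CUBIC))
E
python3 go.py .4591 -.1315 .013 2.61; python3 z.py w9
```

```text
t 8.52 p [ 0.4599 -0.1294  0.0613] rot [-3.1413 -0.0038  2.6096] open 0.0919 F [-0.7  0.1 -0.1]
shift [-0.0004 -0.0022  0.0483] turn -0.0004
[ 0.4599 -0.1294  0.0613] [-3.14128845 -0.00382537  2.60958679]
```

View pics/w9z.png

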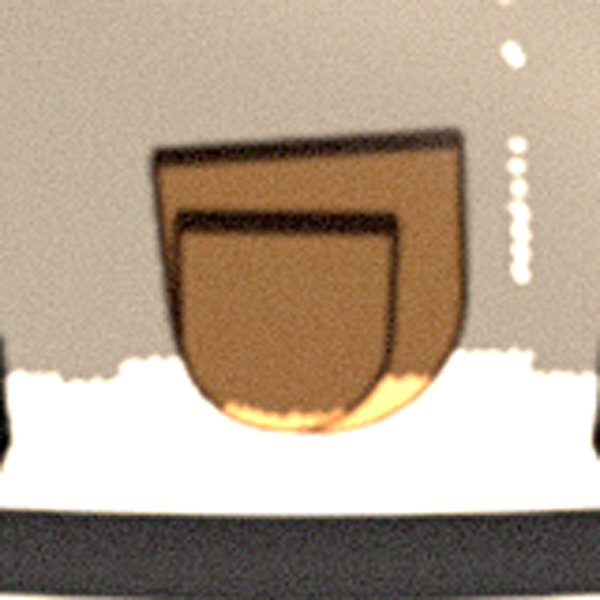

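Run:
```python
from edge import *
edges("w9.npz",[("middle",(180,230),(393,234),.02),("broad",(157,164),(460,147),.01)],3.75,[240,150],[.4599,-.1294],2.6096)
```

```text
middle w 38.8 mid [ 447.9 -125.4] yaw -0.552 tool x of ends [12.8 12. ] tool y [-22.1  16.8]
broad w 57.0 mid [ 439.9 -116.1] yaw -0.474 tool x of ends [22.4 25.7] tool y [-27.1  29.8]
```

Request:
jog_arm --series '[[1, [0, -0.0025, 0.03], [0, 0, 0.02]], [0.5, [0, -0.0025, 0.044], [0, 0, 0.02]], [0, [0, -0.0025, 0.048], [0, 0, 0.02]], [-0.3, [0, -0.0025, 0.048], [0, 0, 0.02]], [-1, [0, -0.0025, 0.048], [0, 0, 0.02]], [-1, [0, -0.0025, 0.048], [0, 0, 0.02]], [-1, [0, -0.0025, 0.048], [0, 0, 0.02]], [-1, [0, -0.0025, 0.048], [0, 0, 0.02]], [-1, [0, -0.0025, 0.048], [0, 0, 0.02]], [-1, [0, -0.0025, 0.048], [0, 0, 0.02]], [-1, [0, -0.0025, 0.048], [0, 0, 0.02]], [-1, [0, -0.0025, 0.048], [0, 0, 0.02]]]'

```text
time: 9.57
tool_pos: [0.46, -0.1321, 0.0149]
tool_rot: [3.141, 0.001, 2.59]
contact_force: [-0.2, 0.1, 5.7]
opening: 0.0415
```

```bash
python3 go.py .6307 -.041 .1 2.987; python3 z.py w10 2.5
```

```text
t 9.57 p [ 0.46   -0.1321  0.0149] rot [3.1414e+00 9.0000e-04 2.5898e+00] open 0.0415 F [-0.2  0.1  5.7]
shift [-0.0976  0.1671 -0.0851] turn -0.3972
[ 0.46   -0.1321  0.0149] [3.14139916e+00 8.74204751e-04 2.58981184e+00]
```

View pics/w10z.png

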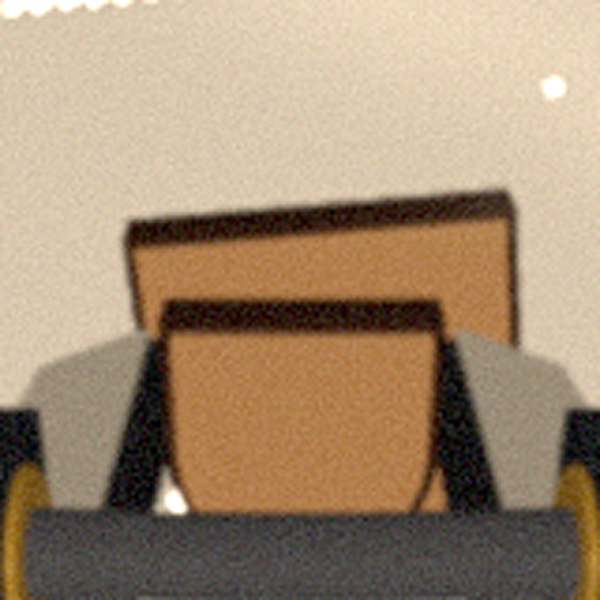

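Run:
```python
from edge import *
edges("w10.npz",[("middle",(167,335),(436,337),.02),("broad",(132,246),(514,218),.01)],3.75,[240,150],[.46,-.1321],2.5898)
```

```text
middle w 38.9 mid [ 448.8 -125. ] yaw -0.56 tool x of ends [13.4 13. ] tool y [-19.3  19.6]
broad w 57.3 mid [ 440.  -115.9] yaw -0.474 tool x of ends [23.3 27.8] tool y [-25.3  31.9]
```

```bash
python3 go.py .632 -.045 .1 2.987
```

```text
t 9.62 p [ 0.46   -0.1321  0.0149] rot [3.1414e+00 8.0000e-04 2.5898e+00] open 0.0414 F [0.4 0.7 5.6]
shift [-0.1008  0.1643 -0.0851] turn -0.3972
```

Request:
jog_arm --series '[[-1, [0, 0, -0.015], [0, 0, 0]], [-1, [0, 0, -0.04], [0, 0, 0]], [-1, [-0.01, 0.02, -0.07], [0, 0, -0.05]], [-1, [-0.03, 0.05, -0.085], [0, 0, -0.15]], [-1, [-0.055, 0.085, -0.085], [0, 0, -0.25]], [-1, [-0.08, 0.12, -0.085], [0, 0, -0.35]], [-1, [-0.095, 0.15, -0.085], [0, 0, -0.397]], [-1, [-0.101, 0.164, -0.085], [0, 0, -0.397]], [-1, [-0.101, 0.164, -0.085], [0, 0, -0.397]], [-1, [-0.101, 0.164, -0.085], [0, 0, -0.397]], [-1, [-0.101, 0.164, -0.085], [0, 0, -0.397]]]'

```text
time: 10.53
tool_pos: [0.6305, -0.0457, 0.0988]
tool_rot: [-3.141, -0.002, 2.986]
contact_force: [0.6, -0.8, 0.2]
opening: 0.0411
```

```bash
python3 z.py w11 2.5
```

```text
[ 0.6305 -0.0457  0.0988] [-3.14140017e+00 -1.92423430e-03  2.98641474e+00]
```

View pics/w11z.png

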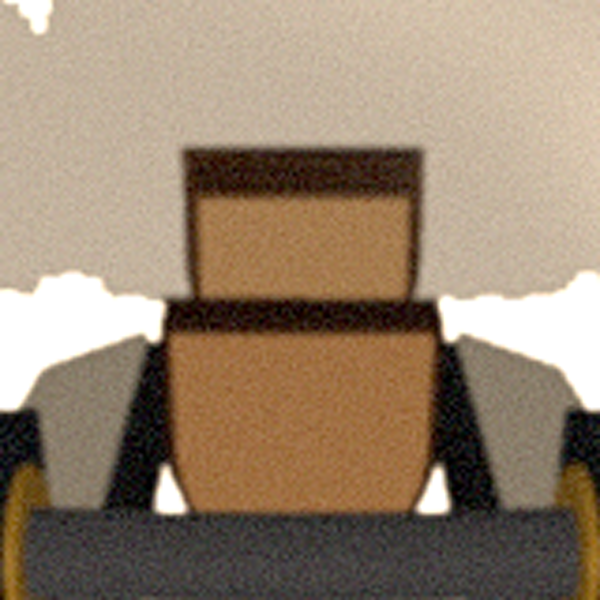

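View pics/w11.png

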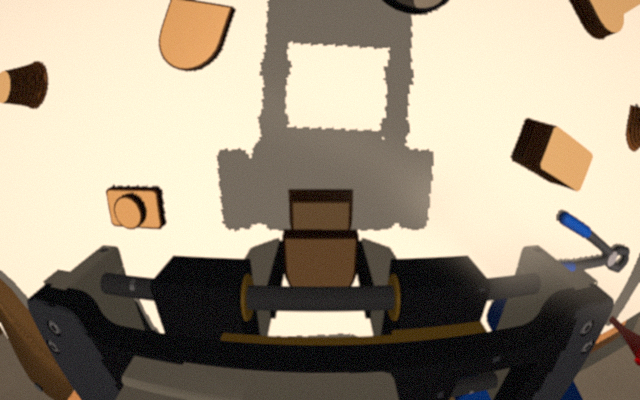

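Run:
```python
from edge import *
edges("w11.npz",[("heel",(196,195),(412,196),.038),("pieceBot",(163,301),(439,302),.0939)],3.75,[240,150],[.6305,-.0457],2.9864)
```

```text
heel w 42.8 mid [617.9 -43. ] yaw -0.16 tool x of ends [12.9 12.7] tool y [-20.7  22.1]
pieceBot w 42.1 mid [616.5 -43.3] yaw -0.159 tool x of ends [14.3 14.1] tool y [-20.9  21.2]
```

Request:
jog_arm --series '[[-1, [-0.001, 0.0005, 0.02], [0, 0, 0]], [-1, [-0.001, 0.0005, 0.038], [0, 0, 0]], [-1, [-0.001, 0.0005, 0.048], [0, 0, 0]], [-1, [-0.001, 0.0005, 0.052], [0, 0, 0]], [-1, [-0.001, 0.0005, 0.053], [0, 0, 0]], [-1, [-0.001, 0.0005, 0.053], [0, 0, 0]]]'

```text
time: 11.08
tool_pos: [0.6328, -0.0453, 0.0469]
tool_rot: [3.142, 0.0, 2.986]
contact_force: [0.4, -0.3, 0.7]
opening: 0.0418
```

```bash
python3 z.py w12 2.5
```

```text
[ 0.6328 -0.0453  0.0469] [3.14152987e+00 4.53047468e-04 2.98628697e+00]
```

View pics/w12z.png

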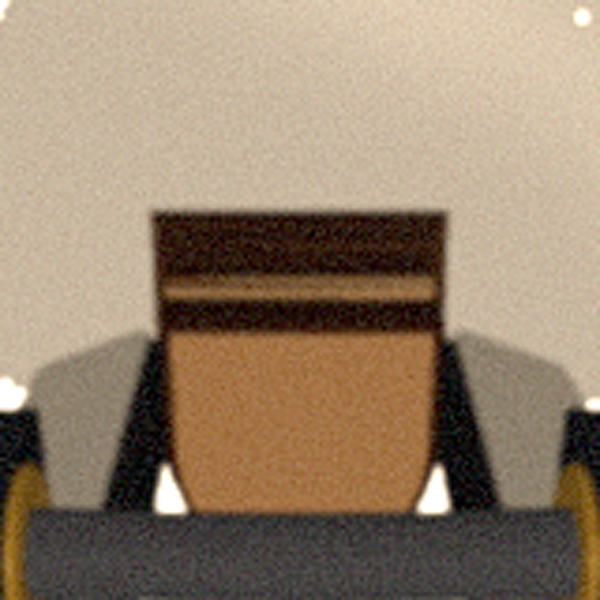

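Run:
```python
from edge import *
edges("w12.npz",[("heel",(163,276),(436,276),.038),("pieceBot",(161,301),(441,301),.042)],3.75,[240,150],[.6328,-.0453],2.9863)
```

```text
heel w 42.3 mid [616.2 -42.8] yaw -0.155 tool x of ends [16.8 16.8] tool y [-21.2  21.1]
pieceBot w 42.7 mid [618.7 -42.9] yaw -0.155 tool x of ends [14.3 14.3] tool y [-21.2  21.5]
```

Request:
jog_arm --series '[[-1, [0.0025, 0, 0.001], [0, 0, 0]], [-1, [0.0025, 0, 0.0025], [0, 0, 0]], [-1, [0.0025, 0, 0.0035], [0, 0, 0]], [-1, [0.0025, 0, 0.0038], [0, 0, 0]], [-1, [0.0025, 0, 0.0038], [0, 0, 0]]]'

```text
time: 11.55
tool_pos: [0.6303, -0.0445, 0.0429]
tool_rot: [3.142, 0.0, 2.987]
contact_force: [-0.2, 0.8, 2.6]
opening: 0.0416
```

```bash
python3 z.py w13 2.5
```

```text
[ 0.6303 -0.0445  0.0429] [3.14151273e+00 2.05113039e-04 2.98683979e+00]
```

View pics/w13z.png

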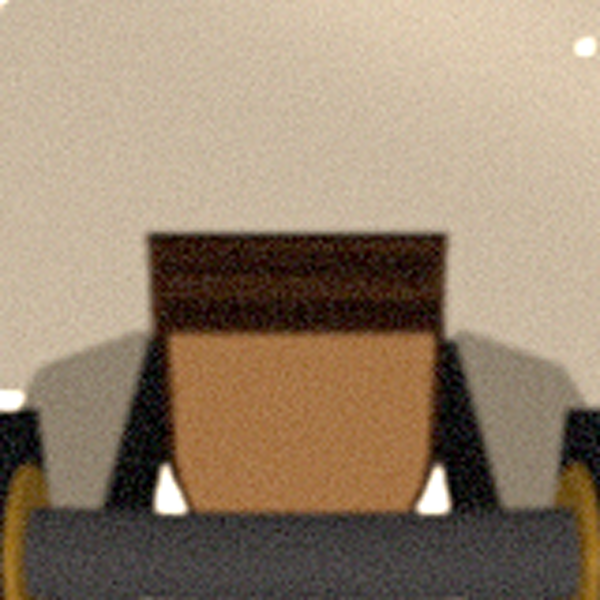

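Flush, 2.6 N. Releasing.

Request:
jog_arm --series '[[0.3, [0, 0, -0.0003], [0, 0, 0]], [0.3, [0, 0, -0.0003], [0, 0, 0]], [0.3, [0, 0, -0.0003], [0, 0, 0]], [1, [0, 0, -0.0005], [0, 0, 0]], [1, [0, 0, -0.03], [0, 0, 0]], [1, [0, 0, -0.06], [0, 0, 0]], [1, [0, 0, -0.08], [0, 0, 0]], [1, [0, 0, -0.08], [0, 0, 0]]]'

```text
time: 12.27
tool_pos: [0.633, -0.045, 0.1278]
tool_rot: [-3.141, 0.009, 2.987]
contact_force: [0.8, -0.2, 1.1]
opening: 0.0881
```

```bash
python3 go.py .4583 -.1253 .06 2.668; python3 z.py w14 2.5
```

```text
t 12.27 p [ 0.633  -0.045   0.1278] rot [-3.1413  0.0089  2.9869] open 0.0881 F [ 0.8 -0.2  1.1]
shift [ 0.1602 -0.1062  0.0678] turn 0.3189
[ 0.633  -0.045   0.1278] [-3.14133005  0.00891981  2.986889  ]
```

View pics/w14z.png

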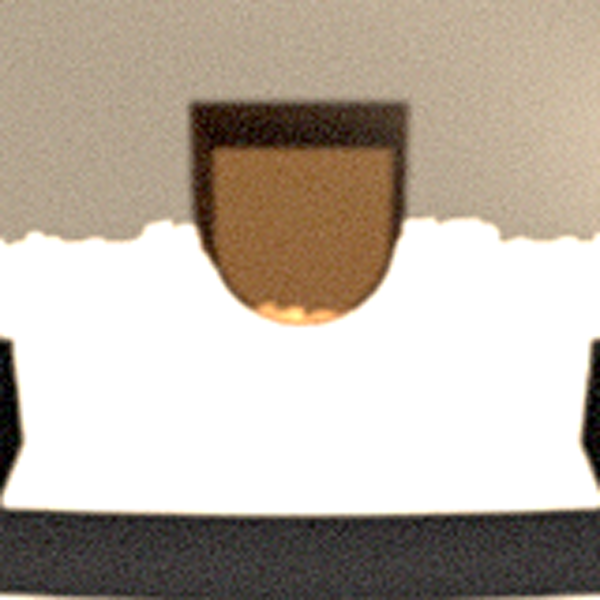

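Request:
jog_arm --series '[[1, [0.03, -0.02, 0], [0, 0, 0.08]], [1, [0.065, -0.042, 0], [0, 0, 0.17]], [1, [0.1, -0.065, 0], [0, 0, 0.26]], [1, [0.13, -0.088, 0.01], [0, 0, 0.319]], [1, [0.16, -0.106, 0.03], [0, 0, 0.319]], [1, [0.16, -0.106, 0.055], [0, 0, 0.319]], [1, [0.16, -0.106, 0.067], [0, 0, 0.319]], [1, [0.16, -0.106, 0.067], [0, 0, 0.319]], [1, [0.16, -0.106, 0.067], [0, 0, 0.319]]]'

```text
time: 13.07
tool_pos: [0.4552, -0.1244, 0.0547]
tool_rot: [3.142, -0.003, 2.668]
contact_force: [0.7, 0.7, -0.4]
opening: 0.0917
```

```bash
python3 go.py .4583 -.1253 .005 2.668; python3 z.py w15 2.5
```

```text
t 13.07 p [ 0.4552 -0.1244  0.0547] rot [ 3.1416e+00 -2.6000e-03  2.6676e+00] open 0.0917 F [ 0.7  0.7 -0.4]
shift [-0.0032  0.0006  0.0497] turn -0.0004
[ 0.4552 -0.1244  0.0547] [ 3.14159129e+00 -2.64111830e-03  2.66755735e+00]
```

View pics/w15z.png

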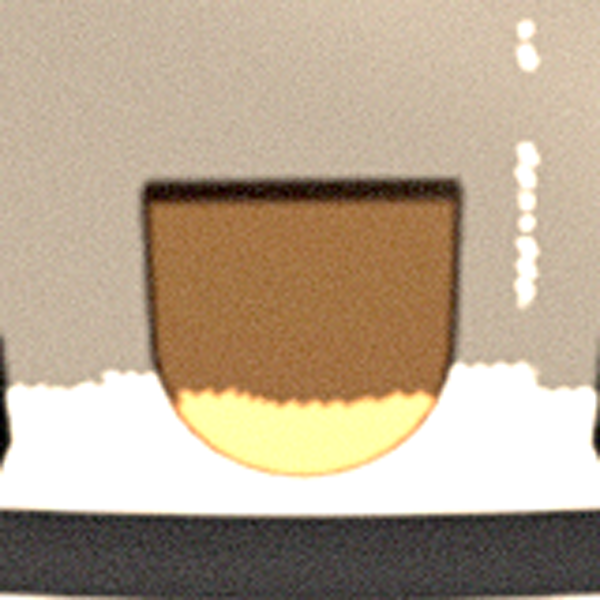

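Request:
jog_arm --series '[[1, [-0.003, 0.0003, 0.025], [0, 0, 0]], [0.7, [-0.003, 0.0003, 0.04], [0, 0, 0]], [0.7, [-0.003, 0.0003, 0.046], [0, 0, 0]], [0.6, [-0.003, 0.0003, 0.048], [0, 0, 0]], [0.6, [-0.003, 0.0003, 0.048], [0, 0, 0]]]'

```text
time: 13.53
tool_pos: [0.459, -0.1256, 0.0079]
tool_rot: [3.141, 0.0, 2.668]
contact_force: [0.6, 0.1, 0.8]
opening: 0.0742
```

Request:
jog_arm --series '[[-1, [0, 0, 0], [0, 0, 0]], [-1, [0, 0, 0], [0, 0, 0]], [-1, [0, 0, 0], [0, 0, 0]], [-1, [0, 0, 0], [0, 0, 0]], [-1, [0, 0, 0], [0, 0, 0]]]' --squeeze 20

```text
time: 13.95
tool_pos: [0.4592, -0.1259, 0.0084]
tool_rot: [3.141, 0.002, 2.668]
contact_force: [-0.6, 0.4, 5.6]
opening: 0.0589
```

```bash
python3 go.py .4583 -.1253 .1; python3 z.py w16 2.5
```

```text
t 13.95 p [ 0.4592 -0.1259  0.0084] rot [3.1414e+00 1.6000e-03 2.6678e+00] open 0.0589 F [-0.6  0.4  5.6]
shift [ 0.0011  0.0001 -0.0916] turn 0
[ 0.4592 -0.1259  0.0084] [3.14137849e+00 1.62252632e-03 2.66780524e+00]
```

View pics/w16z.png

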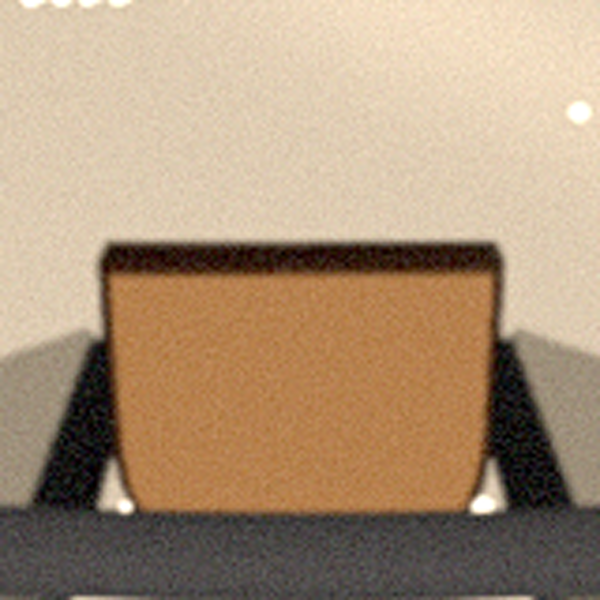

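Request:
jog_arm --series '[[-1, [0, 0, -0.01], [0, 0, 0]], [-1, [0, 0, -0.03], [0, 0, 0]], [-1, [0, 0, -0.03], [0, 0, 0]]]'

```text
time: 14.25
tool_pos: [0.4601, -0.1263, 0.0404]
tool_rot: [3.141, 0.004, 2.668]
contact_force: [1.5, -0.1, -0.6]
opening: 0.059
```

```bash
python3 go.py .4583 -.1253 .1; python3 z.py w17 2.5;  python3 - <<'E'
from cell import eyes
import cv2
d=eyes.read_camera("side")["img"][200:320,250:410,::-1]
cv2.imwrite("pics/s17.png",cv2.resize(cv2.convertScaleAbs(d,alpha=1.8),(800,600),interpolation=cv2.INTER_CUBIC))
E
```

```text
t 14.25 p [ 0.4601 -0.1263  0.0404] rot [3.1414 0.0042 2.6679] open 0.0590 F [ 1.5 -0.1 -0.6]
shift [ 0.0021  0.0001 -0.0596] turn 0
[ 0.4601 -0.1263  0.0404] [3.14136363 0.00423348 2.66794267]
```

View pics/w17z.png

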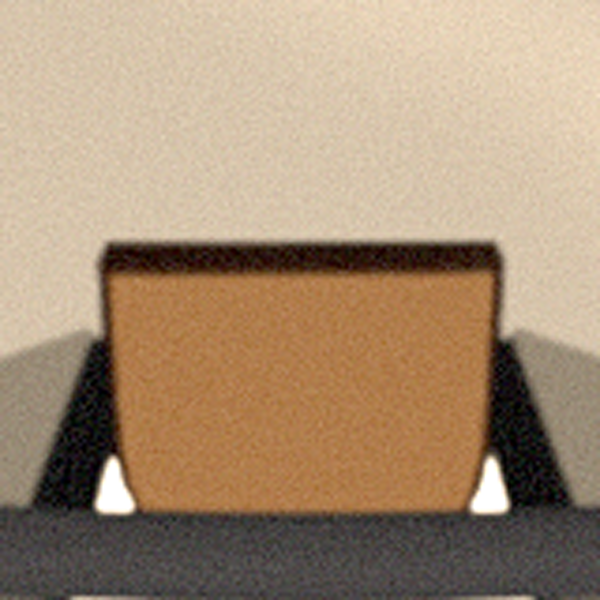

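View pics/s17.png

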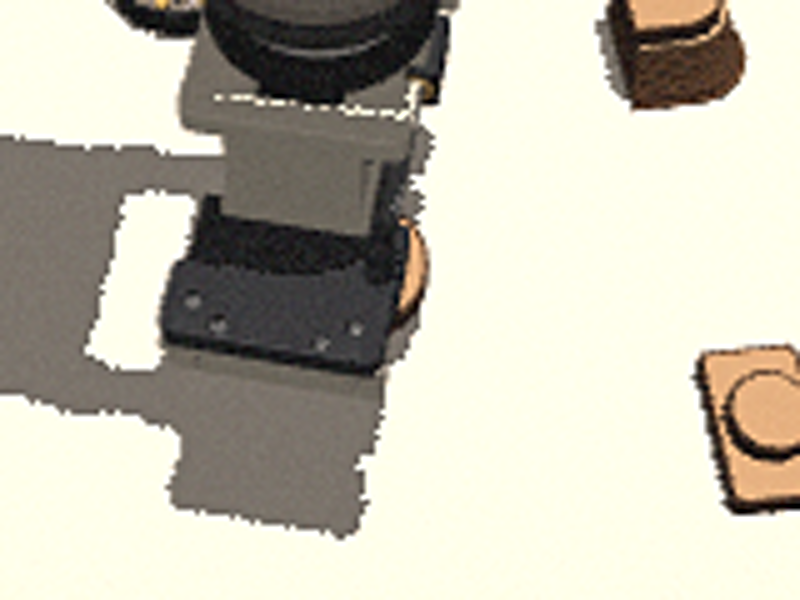

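```bash
python3 go.py .447 .283 .1 3.676
python3 - <<'E'
from edge import *
edges("w16.npz",[("bot",(104,245),(500,245),0),("top",(107,273),(496,273),.01)],3.75,[240,150],[.4592,-.1259],2.6678)
E
```

```text
t 14.35 p [ 0.4591 -0.1259  0.0384] rot [3.1415e+00 1.8000e-03 2.6678e+00] open 0.0587 F [-0.7 -0.5 -0.8]
shift [ 0.1973  0.3584 -0.0616] turn -1.0082
bot w 60.8 mid [ 439.6 -115.6] yaw -0.474 tool x of ends [22.1 22.1] tool y [-30.1  30.7]
top w 56.6 mid [ 440.1 -115.9] yaw -0.474 tool x of ends [21.6 21.6] tool y [-28.1  28.5]
```

Request:
jog_arm --series '[[-1, [0, 0, -0.03], [0, 0, 0]], [-1, [0.01, 0.02, -0.062], [0, 0, -0.1]], [-1, [0.03, 0.055, -0.062], [0, 0, -0.22]], [-1, [0.05, 0.09, -0.062], [0, 0, -0.34]], [-1, [0.07, 0.125, -0.062], [0, 0, -0.46]], [-1, [0.09, 0.16, -0.062], [0, 0, -0.58]], [-1, [0.11, 0.195, -0.062], [0, 0, -0.7]], [-1, [0.13, 0.23, -0.062], [0, 0, -0.82]], [-1, [0.15, 0.265, -0.062], [0, 0, -0.94]], [-1, [0.17, 0.3, -0.062], [0, 0, -1.008]], [-1, [0.185, 0.335, -0.062], [0, 0, -1.008]], [-1, [0.197, 0.358, -0.062], [0, 0, -1.008]]]'

```text
time: 15.35
tool_pos: [0.446, 0.2858, 0.0989]
tool_rot: [3.141, -0.0, -2.605]
contact_force: [-0.2, -0.8, -0.9]
opening: 0.0588
```

Request:
jog_arm --series '[[-1, [0, 0, 0], [0, 0, 0]], [-1, [0, 0, 0], [0, 0, 0]]]'

```text
time: 15.52
tool_pos: [0.4458, 0.2835, 0.0986]
tool_rot: [3.142, -0.002, -2.605]
contact_force: [-0.3, -0.3, -1.0]
opening: 0.059
```

```bash
python3 go.py .447 .283 .1 3.676; python3 z.py w18 2.5
```

```text
t 15.52 p [0.4458 0.2835 0.0986] rot [ 3.1416e+00 -1.8000e-03 -2.6045e+00] open 0.0590 F [-0.3 -0.3 -1. ]
shift [-0.0008 -0.001  -0.0014] turn 0.0027
[0.4458 0.2835 0.0986] [ 3.14156796e+00 -1.80715539e-03 -2.60450586e+00]
```

View pics/w18z.png

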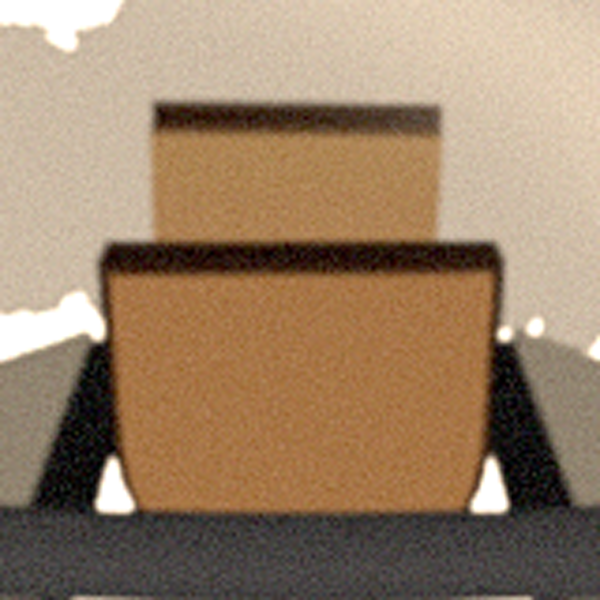

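Run:
```python
from edge import *
edges("w18.npz",[("heel",(154,131),(441,134),.028),("bot",(104,245),(500,245),.0902)],3.75,[240,150],[.4458,.2835],-2.6045)
```

```text
heel w 58.5 mid [426.4 271.4] yaw 0.526 tool x of ends [23.2 22.6] tool y [-29.7  28.8]
bot w 60.9 mid [426.8 272.7] yaw 0.537 tool x of ends [21.8 21.8] tool y [-30.   30.9]
```

Request:
jog_arm --series '[[-1, [0.002, -0.001, 0.025], [0, 0, 0.008]], [-1, [0.002, -0.001, 0.045], [0, 0, 0.008]], [-1, [0.002, -0.001, 0.054], [0, 0, 0.008]], [-1, [0.002, -0.001, 0.057], [0, 0, 0.008]], [-1, [0.002, -0.001, 0.058], [0, 0, 0.008]], [-1, [0.002, -0.001, 0.058], [0, 0, 0.008]]]'

```text
time: 16.07
tool_pos: [0.446, 0.2805, 0.0421]
tool_rot: [-3.142, 0.001, -2.616]
contact_force: [0.5, -0.4, -0.4]
opening: 0.059
```

```bash
python3 z.py w19 2.5
```

```text
[0.446  0.2805 0.0421] [-3.14153270e+00  6.39987172e-04 -2.61624161e+00]
```

View pics/w19z.png

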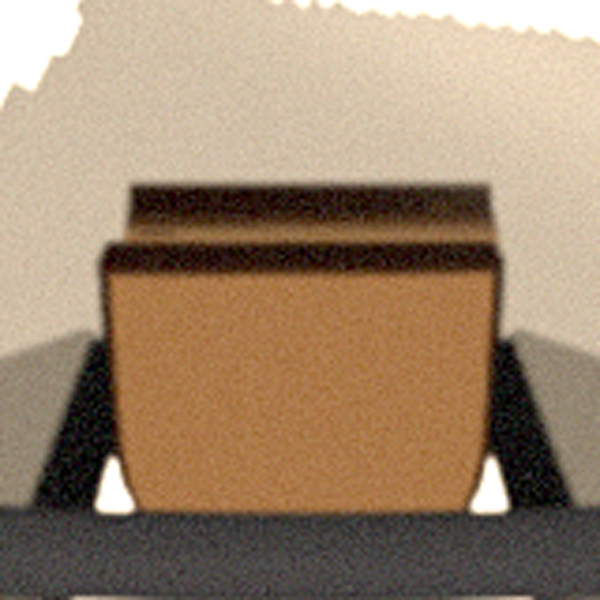

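Run:
```python
from edge import *
edges("w19.npz",[("heel",(126,225),(494,226),.028),("bot",(104,245),(500,245),.0337)],3.75,[240,150],[.446,.2805],-2.6162)
```

```text
heel w 58.1 mid [425.3 270.5] yaw 0.522 tool x of ends [23.  22.8] tool y [-27.3  30.7]
bot w 60.8 mid [426.9 269.9] yaw 0.525 tool x of ends [21.8 21.8] tool y [-30.   30.8]
```

Request:
jog_arm --series '[[-1, [0.0012, 0.0012, 0.002], [0, 0, 0]], [-1, [0.0012, 0.0012, 0.004], [0, 0, 0]], [-1, [0.0012, 0.0012, 0.005], [0, 0, 0]], [-1, [0.0012, 0.0012, 0.0055], [0, 0, 0]], [-1, [0.0012, 0.0012, 0.0055], [0, 0, 0]]]'

```text
time: 16.53
tool_pos: [0.4438, 0.2814, 0.0364]
tool_rot: [3.142, 0.0, -2.615]
contact_force: [-0.8, -0.6, 2.2]
opening: 0.0587
```

```bash
python3 z.py w20 3
```

```text
[0.4438 0.2814 0.0364] [ 3.14155834e+00  2.24048887e-04 -2.61515387e+00]
```

View pics/w20z.png

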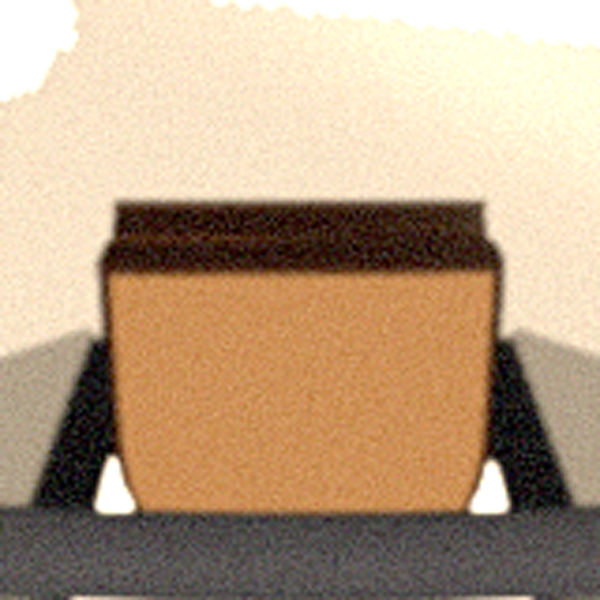

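Request:
jog_arm --series '[[0.6, [0, 0, -0.0003], [0, 0, 0]], [0.7, [0, 0, -0.0003], [0, 0, 0]], [0.8, [0, 0, -0.0003], [0, 0, 0]], [1, [0, 0, -0.0005], [0, 0, 0]], [1, [0, 0, -0.03], [0, 0, 0]], [1, [0, 0, -0.07], [0, 0, 0]], [1, [0, 0, -0.1], [0, 0, 0]], [1, [0, 0, -0.1], [0, 0, 0]]]'

```text
time: 17.25
tool_pos: [0.447, 0.2828, 0.1421]
tool_rot: [-3.14, 0.011, -2.615]
contact_force: [1.4, 0.8, 0.6]
opening: 0.0915
```

```bash
python3 go.py .6076 -.2266 .12 2.957; python3 z.py w21 2.5
```

```text
t 17.25 p [0.447  0.2828 0.1421] rot [-3.1404  0.0111 -2.6152] open 0.0915 F [1.4 0.8 0.6]
shift [ 0.1171 -0.5211  0.0221] turn 0.711
[0.447  0.2828 0.1421] [-3.14043762  0.01110845 -2.615209  ]
```

View pics/w21z.png

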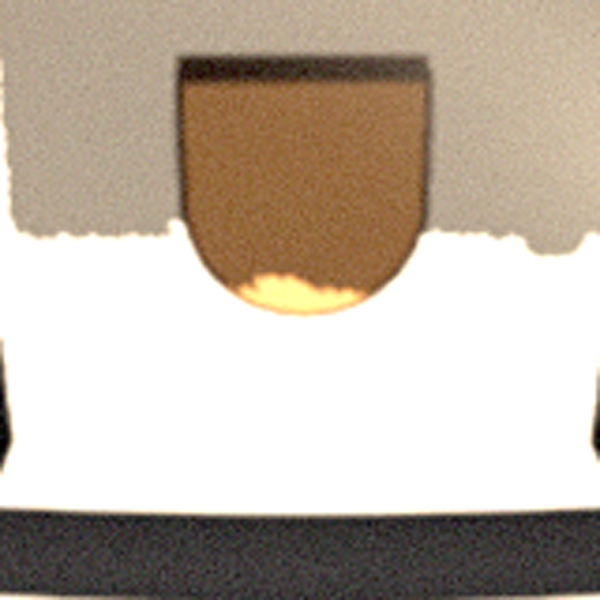

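Request:
jog_arm --series '[[1, [0.117, -0.521, 0], [0, 0, 0.711]], [1, [0.117, -0.521, 0], [0, 0, 0.711]], [1, [0.117, -0.521, 0], [0, 0, 0.711]], [1, [0.117, -0.521, 0], [0, 0, 0.711]], [1, [0.117, -0.521, 0], [0, 0, 0.711]], [1, [0.117, -0.521, 0], [0, 0, 0.711]], [1, [0.117, -0.521, 0], [0, 0, 0.711]], [1, [0.117, -0.521, 0], [0, 0, 0.711]], [1, [0.117, -0.521, 0], [0, 0, 0.711]], [1, [0.117, -0.521, 0], [0, 0, 0.711]], [1, [0.117, -0.521, 0], [0, 0, 0.711]], [1, [0.117, -0.521, 0], [0, 0, 0.711]]]'

```text
time: 18.3
tool_pos: [0.5937, -0.1974, 0.1344]
tool_rot: [3.141, -0.002, 2.956]
contact_force: [1.2, 0.0, -0.1]
opening: 0.0917
```

```bash
python3 go.py .604 -.2266 .09 2.957
```

```text
t 18.30 p [ 0.5937 -0.1974  0.1344] rot [ 3.1408e+00 -2.4000e-03  2.9565e+00] open 0.0917 F [ 1.2  0.  -0.1]
shift [-0.0155 -0.0268  0.0444] turn -0.0005
```

Request:
jog_arm --series '[[1, [-0.0155, -0.027, 0.02], [0, 0, 0]], [1, [-0.0155, -0.027, 0.04], [0, 0, 0]], [1, [-0.0155, -0.027, 0.05], [0, 0, 0]], [1, [-0.0155, -0.027, 0.05], [0, 0, 0]], [1, [-0.0155, -0.027, 0.05], [0, 0, 0]]]'

```text
time: 18.72
tool_pos: [0.6037, -0.2237, 0.0851]
tool_rot: [3.14, -0.003, 2.958]
contact_force: [0.3, -0.0, 0.2]
opening: 0.0918
```

```bash
python3 z.py w22 2.5
```

```text
[ 0.6037 -0.2237  0.0851] [ 3.14045201e+00 -2.76643310e-03  2.95765409e+00]
```

View pics/w22z.png

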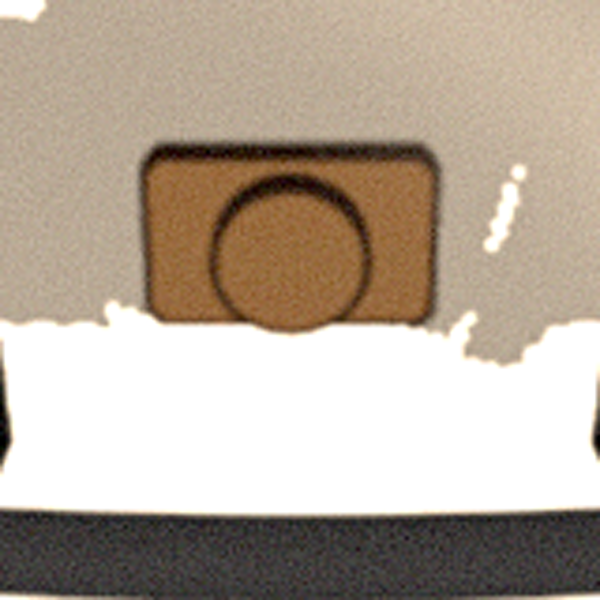

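Run:
```python
from edge import *
edges("w22.npz",[("roundLR",(213,258),(369,258),.02),("roundTop",(286,190),(296,190),.02),("roundBot",(286,332),(296,332),.02),("oblF",(145,160),(437,158),.01),("oblB",(149,322),(434,322),.01)],3.75,[240,150],[.6037,-.2237],2.9577)
```

```text
roundLR w 32.1 mid [ 605.4 -225.9] yaw -0.184 tool x of ends [-2. -2.] tool y [-17.9  14.2]
roundTop w 2.0 mid [ 590.9 -223.1] yaw -0.184 tool x of ends [12.6 12.6] tool y [-2.8 -0.8]
roundBot w 2.1 mid [ 621.8 -229. ] yaw -0.184 tool x of ends [-18.7 -18.7] tool y [-2.9 -0.8]
oblF w 61.2 mid [ 587.4 -222.6] yaw -0.177 tool x of ends [16.  16.4] tool y [-32.5  28.7]
oblB w 62.8 mid [ 624.1 -229.4] yaw -0.184 tool x of ends [-21.1 -21.1] tool y [-33.3  29.5]
```

Request:
jog_arm --series '[[1, [-0.003, -0.002, 0.03], [0, 0, 0]], [0.6, [-0.003, -0.002, 0.055], [0, 0, 0]], [0.2, [-0.003, -0.002, 0.066], [0, 0, 0]], [-0.1, [-0.003, -0.002, 0.0705], [0, 0, 0]], [-0.1, [-0.003, -0.002, 0.0705], [0, 0, 0]], [-1, [-0.003, -0.002, 0.0705], [0, 0, 0]], [-1, [-0.003, -0.002, 0.0705], [0, 0, 0]], [-1, [-0.003, -0.002, 0.0705], [0, 0, 0]], [-1, [-0.003, -0.002, 0.0705], [0, 0, 0]], [-1, [-0.003, -0.002, 0.0705], [0, 0, 0]], [-1, [-0.003, -0.002, 0.0705], [0, 0, 0]], [-1, [-0.003, -0.002, 0.0705], [0, 0, 0]]]' --squeeze 15

```text
time: 19.77
tool_pos: [0.6073, -0.2276, 0.0161]
tool_rot: [-3.141, 0.001, 2.957]
contact_force: [-0.9, 0.2, 2.7]
opening: 0.033
```

```bash
python3 go.py .443 -.345 .13 ; python3 z.py w23 2.5
```

```text
t 19.77 p [ 0.6073 -0.2276  0.0161] rot [-3.1415e+00  8.0000e-04  2.9567e+00] open 0.0330 F [-0.9  0.2  2.7]
shift [ 0.1399 -0.1456 -0.1139] turn 0
[ 0.6073 -0.2276  0.0161] [-3.14147925e+00  8.07854785e-04  2.95670336e+00]
```

View pics/w23z.png

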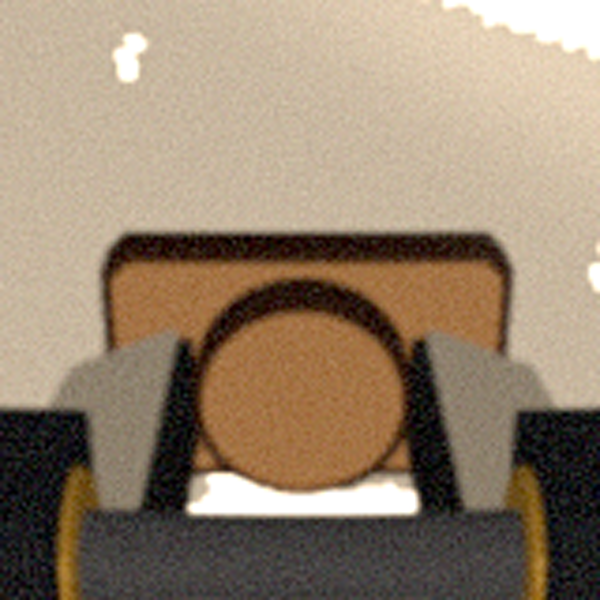

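Run:
```python
from edge import *
edges("w23.npz",[("rLR",(198,400),(406,400),.02),("Top",(295,308),(305,308),.02),("Bot",(295,493),(305,493),.02),("undersideF",(295,280),(305,280),.01),("oblF",(106,262),(506,262),.01)],3.75,[240,150],[.6073,-.2276],2.9567)
```

```text
rLR w 31.1 mid [ 605.4 -226.9] yaw -0.185 tool x of ends [2. 2.] tool y [-15.2  15.8]
Top w 1.4 mid [ 590.5 -224.4] yaw -0.185 tool x of ends [17.1 17.1] tool y [-0.7  0.7]
Bot w 1.6 mid [ 621.6 -230.3] yaw -0.185 tool x of ends [-14.5 -14.5] tool y [-0.8  0.8]
undersideF w 1.5 mid [ 590.2 -224.4] yaw -0.185 tool x of ends [17.4 17.4] tool y [-0.8  0.8]
oblF w 61.0 mid [ 587.6 -223. ] yaw -0.185 tool x of ends [20.2 20.2] tool y [-29.6  31.4]
```

Request:
jog_arm --series '[[-1, [0, 0, -0.03], [0, 0, 0]], [-1, [0, 0, -0.07], [0, 0, 0]], [-1, [0.02, -0.02, -0.1], [0, 0, 0]], [-1, [0.05, -0.05, -0.114], [0, 0, 0]], [-1, [0.08, -0.08, -0.114], [0, 0, 0]], [-1, [0.11, -0.11, -0.114], [0, 0, 0]], [-1, [0.13, -0.135, -0.114], [0, 0, 0]], [-1, [0.14, -0.146, -0.114], [0, 0, 0]], [-1, [0.14, -0.146, -0.114], [0, 0, 0]], [-1, [0.14, -0.146, -0.114], [0, 0, 0]]]'

```text
time: 20.65
tool_pos: [0.4422, -0.3457, 0.1296]
tool_rot: [3.141, 0.0, 2.955]
contact_force: [0.0, 0.6, -0.2]
opening: 0.0328
```

```bash
python3 z.py w24 2.5
```

```text
[ 0.4422 -0.3457  0.1296] [3.14119208e+00 2.64542204e-04 2.95455977e+00]
```

View pics/w24z.png

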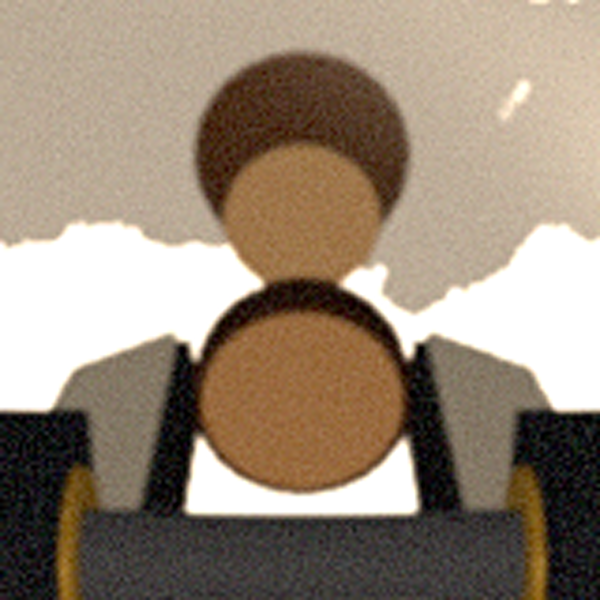

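Run:
```python
from edge import *
edges("w24.npz",[("heelLR",(223,215),(381,215),.05),("heelF",(297,143),(307,143),.05),("underF",(297,280),(307,280),.1235)],3.75,[240,150],[.4422,-.3457],2.9546)
```

```text
heelLR w 34.1 mid [ 440.3 -345. ] yaw -0.187 tool x of ends [2. 2.] tool y [-16.7  17.4]
heelF w 2.1 mid [ 424.4 -342. ] yaw -0.187 tool x of ends [18.2 18.2] tool y [-0.7  1.4]
underF w 1.5 mid [ 425.2 -342.2] yaw -0.187 tool x of ends [17.3 17.3] tool y [-0.4  1.1]
```

Request:
jog_arm --series '[[-1, [0.0018, 0, 0.025], [0, 0, 0]], [-1, [0.0018, 0, 0.05], [0, 0, 0]], [-1, [0.0018, 0, 0.063], [0, 0, 0]], [-1, [0.0018, 0, 0.068], [0, 0, 0]], [-1, [0.0018, 0, 0.069], [0, 0, 0]], [-1, [0.0018, 0, 0.069], [0, 0, 0]]]'

```text
time: 21.2
tool_pos: [0.4417, -0.3445, 0.0608]
tool_rot: [-3.142, 0.0, 2.958]
contact_force: [0.2, -0.7, -0.7]
opening: 0.0327
```

```bash
python3 z.py w25 2.5
```

```text
[ 0.4417 -0.3445  0.0608] [-3.14158448e+00  3.51809579e-04  2.95809894e+00]
```

View pics/w25z.png

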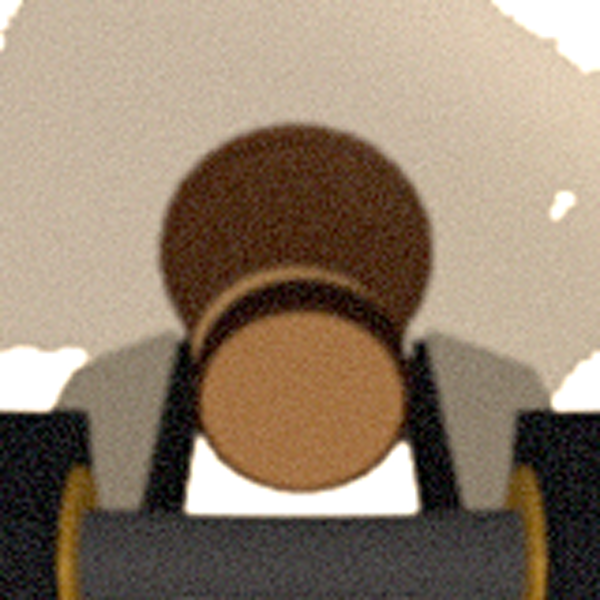

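Run:
```python
from edge import *
edges("w25.npz",[("heelF",(291,266),(301,266),.05),("underF",(297,280),(307,280),.0547)],3.75,[240,150],[.4417,-.3445],2.9581)
```

```text
heelF w 1.6 mid [ 424.2 -341.9] yaw -0.183 tool x of ends [17.7 17.7] tool y [-1.4  0.2]
underF w 1.5 mid [ 424.7 -341. ] yaw -0.184 tool x of ends [17.3 17.3] tool y [-0.4  1.1]
```

Request:
jog_arm --series '[[-1, [0.0005, -0.001, 0.002], [0, 0, 0]], [-1, [0.0005, -0.001, 0.0035], [0, 0, 0]], [-1, [0.0005, -0.001, 0.0044], [0, 0, 0]], [-1, [0.0005, -0.001, 0.0044], [0, 0, 0]], [-1, [0.0005, -0.001, 0.0044], [0, 0, 0]]]'

```text
time: 21.67
tool_pos: [0.4401, -0.3459, 0.0564]
tool_rot: [-3.142, 0.0, 2.957]
contact_force: [0.6, 0.2, 0.3]
opening: 0.0327
```

```bash
python3 z.py w26 2.5
```

```text
[ 0.4401 -0.3459  0.0564] [-3.14154821e+00  2.57247442e-04  2.95654575e+00]
```

View pics/w26z.png

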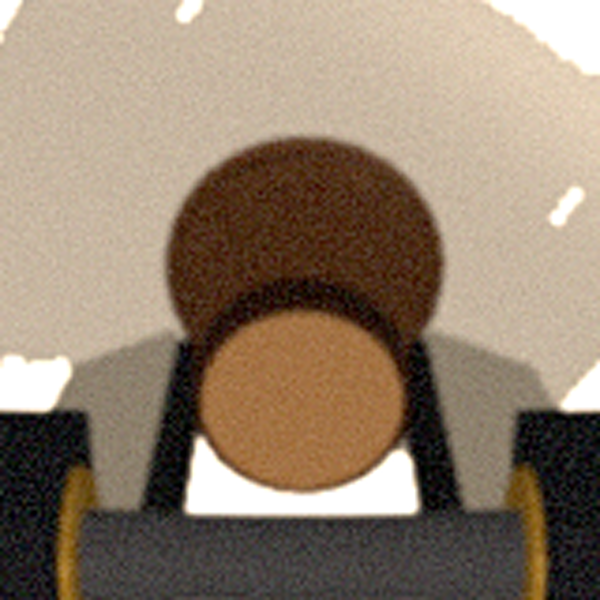

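Request:
jog_arm --series '[[-1, [0, 0, 0.0005], [0, 0, 0]], [-1, [0, 0, 0.0006], [0, 0, 0]], [0, [0, 0, 0.0004], [0, 0, 0]], [0, [0, 0, 0.0004], [0, 0, 0]], [0.2, [0, 0, 0], [0, 0, 0]], [0.5, [0, 0, 0], [0, 0, 0]], [1, [0, 0, -0.03], [0, 0, 0]], [1, [0, 0, -0.07], [0, 0, 0]], [1, [0, 0, -0.09], [0, 0, 0]], [1, [0, 0, -0.09], [0, 0, 0]]]'

```text
time: 22.55
tool_pos: [0.4421, -0.3478, 0.1512]
tool_rot: [-3.136, 0.008, 2.957]
contact_force: [1.0, 0.6, 0.4]
opening: 0.081
```

```bash
python3 go.py .606 -.2265 .07 2.957; python3 z.py w27 2.5
```

```text
t 22.55 p [ 0.4421 -0.3478  0.1512] rot [-3.1363  0.0076  2.957 ] open 0.0810 F [1.  0.6 0.4]
shift [-0.1388  0.1493  0.0812] turn -0.0
[ 0.4421 -0.3478  0.1512] [-3.1362806   0.00758515  2.95696291]
```

View pics/w27z.png

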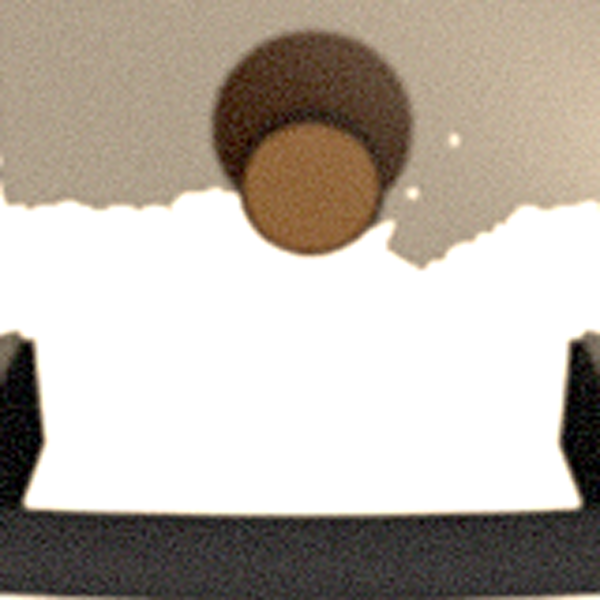

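Request:
jog_arm --series '[[1, [-0.025, 0.027, 0], [0, 0, 0]], [1, [-0.05, 0.054, 0], [0, 0, 0]], [1, [-0.075, 0.081, 0], [0, 0, 0]], [1, [-0.1, 0.108, 0.01], [0, 0, 0]], [1, [-0.125, 0.135, 0.03], [0, 0, 0]], [1, [-0.139, 0.149, 0.055], [0, 0, 0]], [1, [-0.139, 0.149, 0.081], [0, 0, 0]], [1, [-0.139, 0.149, 0.081], [0, 0, 0]], [1, [-0.139, 0.149, 0.081], [0, 0, 0]]]'

```text
time: 23.35
tool_pos: [0.6024, -0.224, 0.0625]
tool_rot: [3.14, -0.006, 2.957]
contact_force: [0.1, 0.4, 0.1]
opening: 0.0919
```

```bash
python3 go.py .606 -.2265 .007 2.957; python3 z.py w28 2.5
```

```text
t 23.35 p [ 0.6024 -0.224   0.0625] rot [ 3.1399 -0.0059  2.9572] open 0.0919 F [0.1 0.4 0.1]
shift [-0.004  -0.0018  0.0555] turn 0.0002
[ 0.6024 -0.224   0.0625] [ 3.13992327 -0.00592874  2.95719011]
```

View pics/w28z.png

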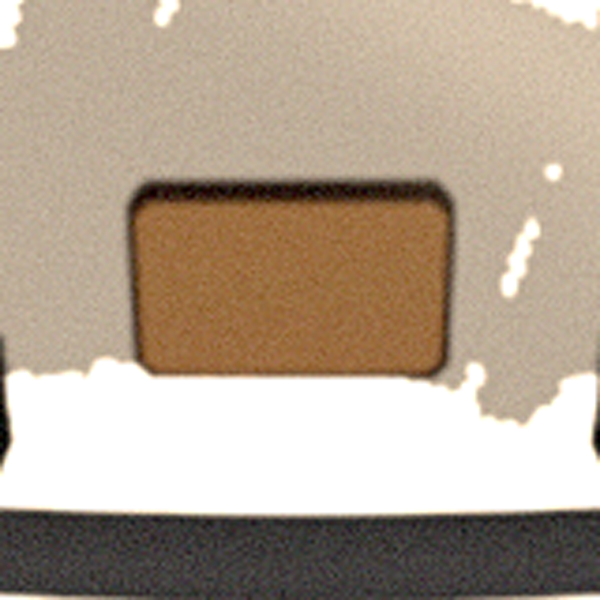

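Request:
jog_arm --series '[[1, [-0.004, -0.0013, 0.025], [0, 0, 0]], [0.8, [-0.004, -0.0013, 0.045], [0, 0, 0]], [0.7, [-0.004, -0.0013, 0.053], [0, 0, 0]], [0.7, [-0.004, -0.0013, 0.0545], [0, 0, 0]], [0.7, [-0.004, -0.0013, 0.0545], [0, 0, 0]], [-1, [-0.004, -0.0013, 0.0545], [0, 0, 0]], [-1, [-0.004, -0.0013, 0.0545], [0, 0, 0]], [-1, [-0.004, -0.0013, 0.0545], [0, 0, 0]], [-1, [-0.004, -0.0013, 0.0545], [0, 0, 0]], [-1, [-0.004, -0.0013, 0.0545], [0, 0, 0]]]' --squeeze 20

```text
time: 24.23
tool_pos: [0.6081, -0.227, 0.0113]
tool_rot: [-3.141, 0.001, 2.957]
contact_force: [0.0, -0.0, 0.0]
opening: 0.0495
```

```bash
python3 go.py .612 .182 .12 2.639; python3 z.py w29 2.5
```

```text
t 24.23 p [ 0.6081 -0.227   0.0113] rot [-3.1415e+00  8.0000e-04  2.9569e+00] open 0.0495 F [ 0. -0.  0.]
shift [ 0.0712  0.4027 -0.1087] turn 0.3179
[ 0.6081 -0.227   0.0113] [-3.14145283e+00  7.89068946e-04  2.95689216e+00]
```

View pics/w29z.png

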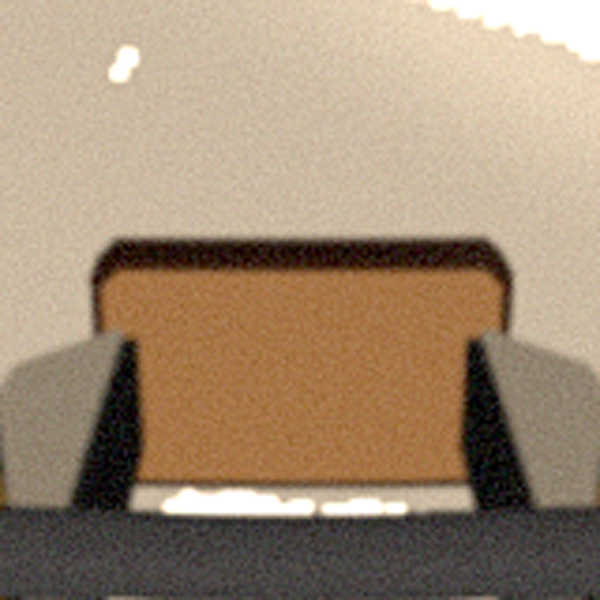

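The fingers closed above the piece (opening 49 mm, TCP 11 mm high). Reopening and going lower.

Request:
jog_arm --series '[[0.8, [0, 0, -0.002], [0, 0, 0]], [0.8, [0, 0, -0.002], [0, 0, 0]], [0.8, [0, 0, -0.002], [0, 0, 0]], [0.8, [0, 0, -0.002], [0, 0, 0]], [0.8, [0, 0, -0.002], [0, 0, 0]], [0.8, [0, 0, -0.002], [0, 0, 0]], [0.8, [0, 0, 0.003], [0, 0, 0]], [0.8, [0, 0, 0.006], [0, 0, 0]], [0.8, [0, 0, 0.0065], [0, 0, 0]], [0.8, [0, 0, 0.0065], [0, 0, 0]]]'

```text
time: 25.12
tool_pos: [0.6075, -0.2267, 0.0036]
tool_rot: [3.141, -0.001, 2.957]
contact_force: [-0.1, -0.3, -0.1]
opening: 0.0827
```

```bash
python3 z.py w30 2.5
```

```text
[ 0.6075 -0.2267  0.0036] [ 3.14117218e+00 -1.07075962e-03  2.95681328e+00]
```

View pics/w30z.png

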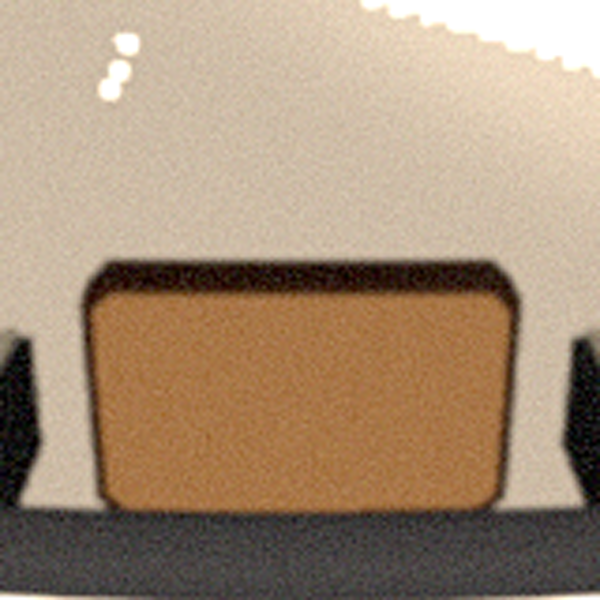

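Request:
jog_arm --series '[[-1, [0, 0, 0], [0, 0, 0]], [-1, [0, 0, 0], [0, 0, 0]], [-1, [0, 0, 0], [0, 0, 0]], [-1, [0, 0, 0], [0, 0, 0]], [-1, [0, 0, 0], [0, 0, 0]], [-1, [0, 0, 0], [0, 0, 0]]]' --squeeze 20

```text
time: 25.67
tool_pos: [0.6079, -0.227, 0.0043]
tool_rot: [3.142, 0.0, 2.957]
contact_force: [-0.2, -0.3, 0.4]
opening: 0.0632
```

```bash
python3 go.py .612 .182 .12 2.639; python3 z.py w31 2.5
```

```text
t 25.67 p [ 0.6079 -0.227   0.0043] rot [3.1416e+00 3.0000e-04 2.9568e+00] open 0.0632 F [-0.2 -0.3  0.4]
shift [ 0.0711  0.4028 -0.1157] turn 0.3178
[ 0.6079 -0.227   0.0043] [3.14158301e+00 2.78460698e-04 2.95677180e+00]
```

View pics/w31z.png

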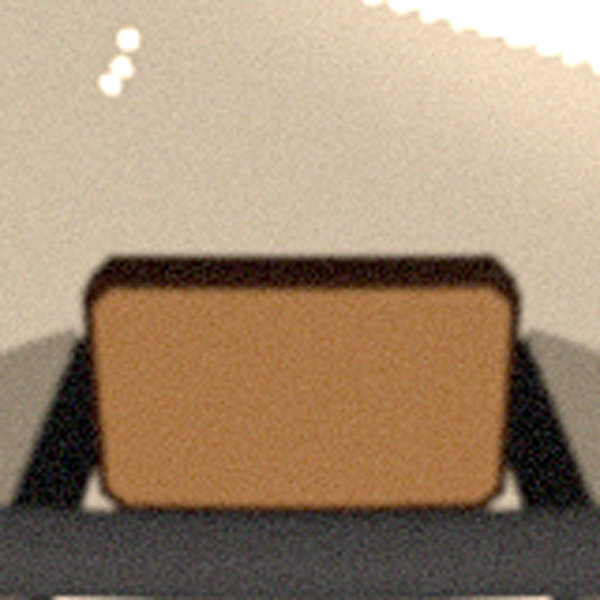

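Request:
jog_arm --series '[[-1, [0, 0, -0.03], [0, 0, 0]], [-1, [0, 0, -0.07], [0, 0, 0]], [-1, [0, 0.01, -0.105], [0, 0, 0]], [-1, [0.007, 0.04, -0.116], [0, 0, 0.05]], [-1, [0.014, 0.08, -0.116], [0, 0, 0.1]], [-1, [0.021, 0.12, -0.116], [0, 0, 0.15]], [-1, [0.028, 0.16, -0.116], [0, 0, 0.2]], [-1, [0.035, 0.2, -0.116], [0, 0, 0.25]], [-1, [0.042, 0.24, -0.116], [0, 0, 0.3]], [-1, [0.05, 0.28, -0.116], [0, 0, 0.318]], [-1, [0.057, 0.32, -0.116], [0, 0, 0.318]], [-1, [0.064, 0.36, -0.116], [0, 0, 0.318]]]'

```text
time: 26.72
tool_pos: [0.6106, 0.1406, 0.1203]
tool_rot: [3.142, -0.0, 2.639]
contact_force: [1.3, 0.4, -0.3]
opening: 0.0635
```

```bash
python3 go.py .612 .182 .12 2.639;python3 - <<'E'
from edge import *
edges("w31.npz",[("underF",(90,258),(513,258),0),("topF",(95,288),(507,288),.01)],3.75,[240,150],[.6079,-.227],2.9568)
E
```

```text
t 26.72 p [0.6106 0.1406 0.1203] rot [ 3.1416 -0.      2.6386] open 0.0635 F [ 1.3  0.4 -0.3]
shift [0.0187 0.0369 0.0003] turn -0.0004
underF w 63.7 mid [ 586.8 -222.8] yaw -0.185 tool x of ends [21.5 21.5] tool y [-31.6  32.2]
topF w 58.8 mid [ 587.5 -222.9] yaw -0.185 tool x of ends [20.8 20.8] tool y [-29.2  29.6]
```

Request:
jog_arm --series '[[-1, [0.018, 0.037, 0], [0, 0, 0]], [-1, [0.018, 0.037, 0.01], [0, 0, 0]], [-1, [0.018, 0.037, 0.02], [0, 0, 0]], [-1, [0.018, 0.037, 0.02], [0, 0, 0]], [-1, [0.018, 0.037, 0.02], [0, 0, 0]]]'

```text
time: 27.13
tool_pos: [0.6126, 0.1783, 0.0991]
tool_rot: [-3.14, -0.002, 2.638]
contact_force: [0.3, 0.1, -0.5]
opening: 0.0637
```

```bash
python3 z.py w32 2.5
```

```text
[0.6126 0.1783 0.0991] [-3.13977224e+00 -1.79505513e-03  2.63755385e+00]
```

View pics/w32z.png

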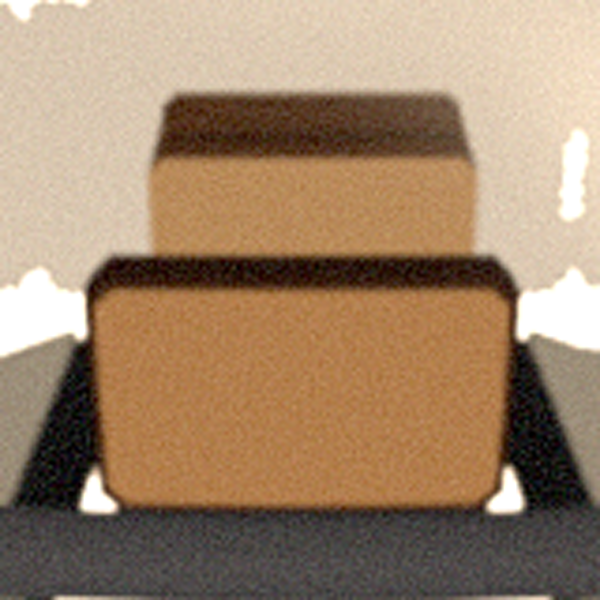

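Run:
```python
from edge import *
edges("w32.npz",[("heel",(150,157),(475,159),.044),("under",(90,258),(513,258),.0948)],3.75,[240,150],[.6126,.1783],2.6376)
```

```text
heel w 62.3 mid [594.1 191. ] yaw -0.51 tool x of ends [22.6 22.2] tool y [-28.9  33.3]
under w 63.8 mid [593.7 188.9] yaw -0.503 tool x of ends [21.6 21.7] tool y [-31.7  32. ]
```

Request:
jog_arm --series '[[-1, [0.0015, 0.002, 0.015], [0, 0, 0.004]], [-1, [0.0015, 0.002, 0.032], [0, 0, 0.004]], [-1, [0.0015, 0.002, 0.042], [0, 0, 0.004]], [-1, [0.0015, 0.002, 0.045], [0, 0, 0.004]], [-1, [0.0015, 0.002, 0.046], [0, 0, 0.004]], [-1, [0.0015, 0.002, 0.046], [0, 0, 0.004]]]'

```text
time: 27.68
tool_pos: [0.6133, 0.1817, 0.0547]
tool_rot: [3.141, 0.0, 2.634]
contact_force: [-0.4, 0.6, -0.8]
opening: 0.0637
```

```bash
python3 z.py w33 2.5
```

```text
[0.6133 0.1817 0.0547] [3.14113654e+00 4.95404192e-04 2.63395262e+00]
```

View pics/w33z.png

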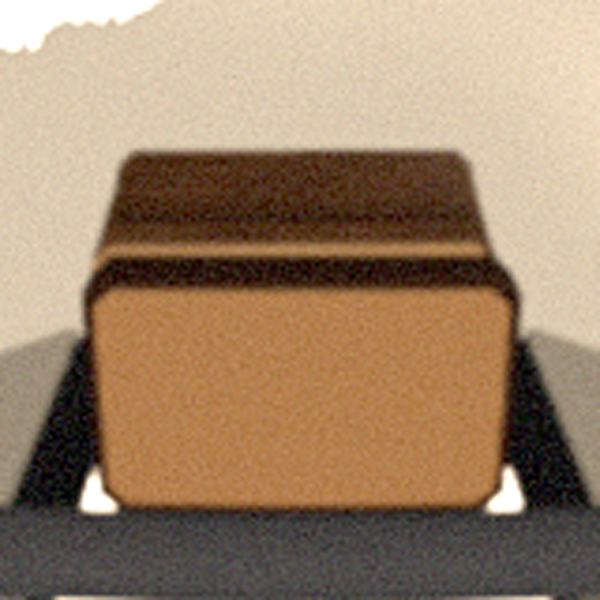

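Run:
```python
from edge import *
edges("w33.npz",[("heel",(93,242),(495,243),.044),("under",(90,258),(513,258),.0504)],3.75,[240,150],[.6133,.1817],2.634)
```

```text
heel w 62.6 mid [593.8 191.4] yaw -0.51 tool x of ends [21.8 21.7] tool y [-32.3  30.3]
under w 63.7 mid [594.5 192.4] yaw -0.508 tool x of ends [21.7 21.7] tool y [-31.7  32. ]
```

Request:
jog_arm --series '[[-1, [0.0002, -0.0011, 0.002], [0, 0, 0]], [-1, [0.0002, -0.0011, 0.0045], [0, 0, 0]], [-1, [0.0002, -0.0011, 0.006], [0, 0, 0]], [-1, [0.0002, -0.0011, 0.0064], [0, 0, 0]], [-1, [0.0002, -0.0011, 0.0064], [0, 0, 0]]]'

```text
time: 28.15
tool_pos: [0.6122, 0.1814, 0.0483]
tool_rot: [3.141, 0.0, 2.635]
contact_force: [-1.2, -1.2, 3.0]
opening: 0.0638
```

```bash
python3 z.py w34 3
```

```text
[0.6122 0.1814 0.0483] [3.14135924e+00 3.65600877e-04 2.63490487e+00]
```

View pics/w34z.png

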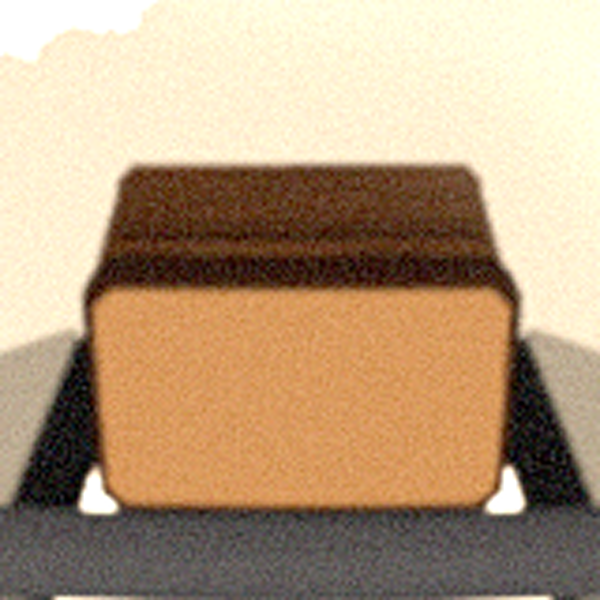

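Flush, 3 N. Releasing and backing away high for the final check.

Request:
jog_arm --series '[[0.7, [0, 0, -0.0003], [0, 0, 0]], [0.75, [0, 0, -0.0003], [0, 0, 0]], [0.8, [0, 0, -0.0005], [0, 0, 0]], [1, [0, 0, -0.001], [0, 0, 0]], [1, [0, 0, -0.03], [0, 0, 0]], [1, [0, 0, -0.07], [0, 0, 0]], [1, [0, 0, -0.11], [0, 0, 0]], [1, [0.03, 0, -0.14], [0, 0, 0]], [1, [0.06, 0, -0.16], [0, 0, 0]], [1, [0.1, -0.02, -0.16], [0, 0, 0]], [1, [0.14, -0.05, -0.16], [0, 0, 0]], [1, [0.18, -0.08, -0.16], [0, 0, 0]]]'

```text
time: 29.2
tool_pos: [0.4335, 0.2017, 0.2079]
tool_rot: [3.141, 0.001, 2.636]
contact_force: [0.7, 1.3, 0.1]
opening: 0.0918
```

```bash
python3 - <<'E'
from cell import eyes,status
from m import *
print(status.observe()["tool_pos"])
H={"small":(178,181,.058),"oblong":(253,171,.054),"middle":(344,157,.048),"broad":(211,237,.038),"round":(469,234,.06)}
d=eyes.read_camera("top");np.savez("top1.npz",**d);s=eyes.read_camera("side")
cv2.imwrite("pics/side1.png",cv2.convertScaleAbs(s["img"][:,:,::-1],alpha=1.5))
im=d["img"];K,T=d["camera_matrix"],d["T"];U=4;tiles=[]
for n,(x,y,z) in H.items():
    c0=im[y-24:y+24,x-24:x+24]; c=cv2.resize(c0,None,fx=U,fy=U,interpolation=cv2.INTER_CUBIC)
    tiles.append(cv2.convertScaleAbs(cv2.resize(c0[:,:,::-1],(198,198),interpolation=cv2.INTER_CUBIC),alpha=1.5))
    cs,_=cv2.findContours(mask(c),0,cv2.CHAIN_APPROX_NONE)
    k=max(cs,key=cv2.contourArea)[:,0,:]
    P=cast((k+.5)/U-.5+np.array([x-24,y-24]),K,T,z); c,wh,a,g=face(P)
    print(n,"c",np.round(c,1),"wh",np.round(wh,1),"ang",round(a,3))
tiles.append(np.zeros_like(tiles[0]))
cv2.imwrite("pics/tiles1.png",np.vstack([np.hstack(tiles[:3]),np.hstack(tiles[3:])]))
E
python3 meas0.py | head -5
```

```text
[0.43345374 0.20165482 0.20791002]
small c [589.6 375. ] wh [ 5.1 15.6] ang 0.266
oblong c [611.9 182.9] wh [62.2 39.1] ang 1.058
middle c [638.3 -44.8] wh [40.6 41.6] ang 1.439
small c [586.7 371.9] wh [25.4 28. ] ang 1.235 g-c along e,f [0.2  1.34]
oblong c [612.7 181.9] wh [64.2 40.2] ang 1.068 g-c along e,f [-0.09 -0.05]
middle c [641.1 -46.1] wh [42.4 43.8] ang 1.416 g-c along e,f [0.   1.77]
broad c [454.3 287.8] wh [62.1 60.6] ang 0.534 g-c along e,f [-2.52 -0.17]
round c [ 442.9 -344.7] wh [32.7 33.2] ang 0.725 g-c along e,f [-0.18 -0.35]Traceback (most recent call last):
  File "<stdin>", line 12, in <module>
ValueError: max() iterable argument is empty
```

View pics/side1.png

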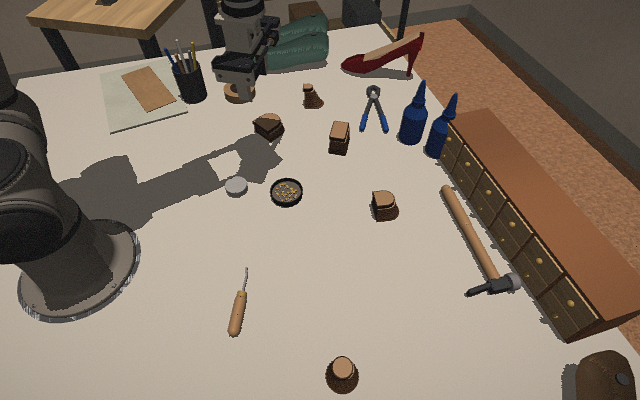

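Request:
jog_arm --series '[[1, [-0.02, -0.05, -0.03], [0, 0, 0]], [1, [-0.02, -0.09, -0.05], [0, 0, 0]], [1, [-0.02, -0.13, -0.07], [0, 0, 0]], [1, [-0.02, -0.17, -0.07], [0, 0, 0]], [1, [-0.02, -0.2, -0.07], [0, 0, 0]], [1, [-0.02, -0.2, -0.07], [0, 0, 0]]]'

```text
time: 29.8
tool_pos: [0.3542, 0.0135, 0.2789]
tool_rot: [-3.141, 0.002, 2.632]
contact_force: [1.3, 0.7, 0.1]
opening: 0.0915
```

```bash
cat > fin.py <<'E'
from cell import eyes,status
from m import *
print(status.observe()["tool_pos"])
H={"small":(178,181,.058),"oblong":(253,171,.054),"middle":(344,157,.048),"broad":(211,237,.038),"round":(469,234,.06)}
d=eyes.read_camera("top");np.savez("top2.npz",**d)
im=d["img"];K,T=d["camera_matrix"],d["T"];U=4;tiles=[]
cv2.imwrite("pics/top2.png",cv2.convertScaleAbs(im[:,:,::-1],alpha=1.5))
for n,(x,y,z) in H.items():
    c0=im[y-24:y+24,x-24:x+24]; c=cv2.resize(c0,None,fx=U,fy=U,interpolation=cv2.INTER_CUBIC)
    tiles.append(cv2.convertScaleAbs(cv2.resize(c0[:,:,::-1],(260,260),interpolation=cv2.INTER_CUBIC),alpha=1.5))
    cs,_=cv2.findContours(mask(c),0,cv2.CHAIN_APPROX_NONE)
    if not cs: print(n,"hidden"); continue
    k=max(cs,key=cv2.contourArea)[:,0,:]
    P=cast((k+.5)/U-.5+np.array([x-24,y-24]),K,T,z); c,wh,a,g=face(P)
    print(n,"c",np.round(c,1),"wh",np.round(wh,1),"ang",round(a,3))
tiles.append(np.zeros_like(tiles[0]))
cv2.imwrite("pics/tiles1.png",np.vstack([np.hstack(tiles[:3]),np.hstack(tiles[3:])]))
E
python3 fin.py
```

```text
[0.3541675  0.01352163 0.27887462]
small c [584.5 371.6] wh [24.1 31.4] ang 0.963
oblong c [611.9 183. ] wh [62.1 39. ] ang 1.061
middle c [638.3 -44.8] wh [39.9 41.5] ang 1.434
broad c [452.1 287. ] wh [61.3 58.1] ang 0.526
round c [ 442.9 -345.6] wh [30.8 33.8] ang 1.515
```

View pics/tiles1.png

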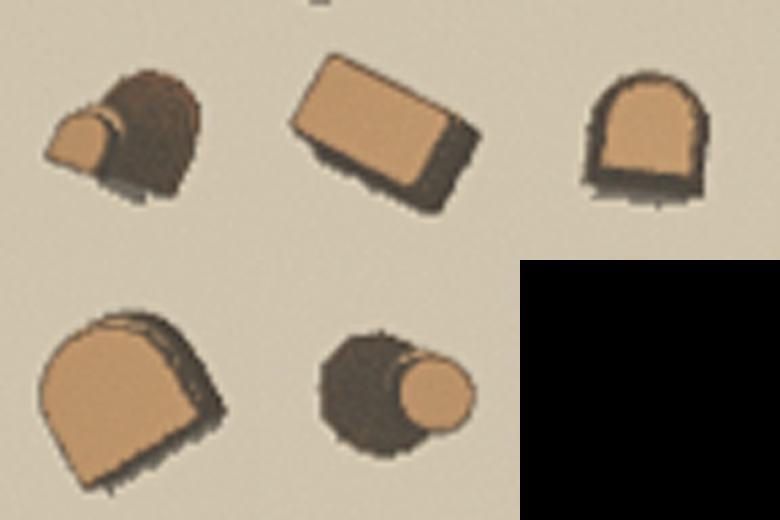

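Run:
```python
from m import *
for f,z,y0 in (("top0",.048,0),("top2",.058,0)):
    d=np.load(f+".npz"); c=d["img"][165:197,158:198,::-1]
    cv2.imwrite(f"pics/{f}s.png",cv2.convertScaleAbs(cv2.resize(c,None,fx=14,fy=14,interpolation=cv2.INTER_CUBIC),alpha=1.6))
a=cv2.imread("pics/top0s.png");b=cv2.imread("pics/top2s.png");cv2.imwrite("pics/cmp.png",cv2.resize(np.hstack([a,b]),(800,320)))
```

```text
(no output)
```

View pics/cmp.png

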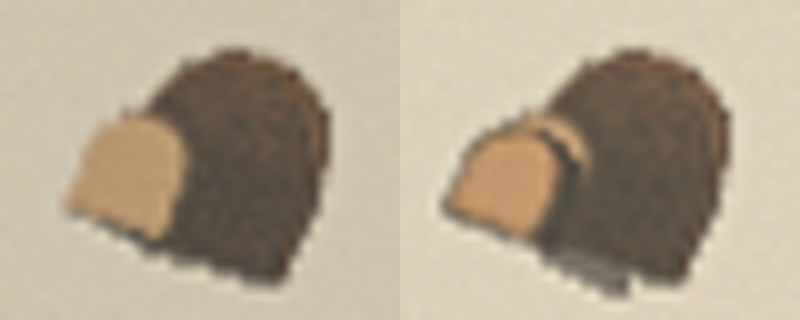

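Run:
```python
from m import *
d=np.load("top0.npz");K,T=d["camera_matrix"],d["T"]
f=lambda p:[(p[0]+.5)/10-.5+158,(p[1]+.5)/10-.5+165]
h=cast([f((65,208)),f((157,240))],K,T,.048)*1000
p=cast([f((443-400,208)),f((534-400,241))],K,T,.058)*1000
for q in(h,p): print(q.round(1),q.mean(0).round(1),np.linalg.norm(q[0]-q[1]).round(1))
x=np.array([np.cos(-.336),np.sin(-.336)]);dd=p.mean(0)-h.mean(0);print("dx,dy in heel frame",dd@x,dd@[-x[1],x[0]])
```

```text
[[577.6 387.8]
 [569.2 365.5]] [573.4 376.7] 23.9
[[575.8 388.7]
 [567.3 366.8]] [571.6 377.8] 23.5
dx,dy in heel frame -2.0873877978242503 0.42585957070167113
```

```bash
python3 -c "
from cell import job,status
s=status.observe();print(s['time'],s['opening'],abs(s['qvel']).max())
print(job.hand_in())"
```

```text
29.85 0.09114743344538663 0.09772378972540108
the job is handed in; nothing more can be done
None
```

I placed all five top pieces on their matching heels with the D fronts facing the right way. Then I let go, moved the arm clear and handed the job in at about 30 s of the 120 s; no verdict is reported.

- **Placing:** Each piece was lined up by wrist camera just before it touched down. The last wrist-camera view before each release showed no strip of heel face in front of the piece. In the final pictures all five sit on their heels and the heels stand upright. I compared the heels' positions before and after only for the slim heel, which hadn't moved visibly. The top camera was the last check I made before handing in.
- **Offsets:** The top camera disagrees slightly with the wrist camera. It puts the pieces 1–3 mm from their heels' centres: top_small and top_broad about 2 mm and top_middle about 3 mm toward the front, and top_oblong and top_round about 1 mm off. A thin crescent of heel shows behind top_small, top_broad and top_round. So they are not perfectly flush, but this is inside the 8 mm limit with camera calibration good to about 2 mm, so I left them.
- **One grasp repeated:** On top_oblong the fingers first closed above the piece. I reopened them and gripped lower, and nothing was disturbed.
- **At hand-in:** The arm was still settling, at up to about 0.1 rad/s, but it was clear of everything.

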